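# Put the drill rack in the tool bay and hang its guard door

## Task

First lift the red rack of carbide drills by its handle, keep it upright, and set it down gently on the black pad in the grey tool bay, in line with the pad and wholly on it. Then lift the clear guard door out of its wooden stand and hang it closed across the front of the bay, with both hinge knuckles fully down on their pins. The brittle drills must not be touched and the acrylic door cracks easily: hold both only lightly (a squeeze of no more than about 25 N), bring the door in and lower it slowly without knocking, let nothing drop, and leave the other things on the bench where they are.

Things in the scene. Friction and masses are not known exactly. Their poses are not given: they have to be found in the camera images.
- rack: Drill rack, loose, 0.35 to 0.5 kg: red block 64 (x) x 120 (y) x 40 mm high with 28 brittle drills standing up from it to 66 mm above its underside, and an upright aluminium handle plate in the middle. Origin at the centre of the underside, z up. Either way round is right in the bay.
- rack_handle (a point): Grip point on the rack's handle plate, on the rack's centre line, 108 mm above its underside. The plate is 10 mm thick (rack x), 50 mm long (rack y) and its top is 126 mm above the underside, 60 mm above the drill points: pinch it from above, closing along the rack's x. Axes as the rack's.
- rack_base (a point): Centre of the rack's underside; axes as the rack's.
- drills: The 28 drills standing in the rack (part of it), in four rows at rack x = +-12.5 and +-24 mm, y within +-50 mm, from 40 to 66 mm above the rack's underside. Nothing of the robot may touch them.
- bay: Tool bay, fixed to the bench: open-topped grey box, base plate 10 mm thick reaching from x = -100 to 125 mm and y = -115 to 115 mm. Back wall at x = -96 mm, 75 mm high; side walls at y = +-111 mm, 90 mm high. Front (local +x) open, between a hinge post (y = -104 mm) and a closing post (y = 108 mm, front face at x = 98 mm), both 135 mm high. Origin at the underside, z up.
- bay_pad (a point): Centre of the top of the black rubber pad (yellow border) on the bay's floor, 13 mm above the bench; pad 90 (x) x 144 (y) mm. The rack lies on it with its long side along the bay's y. Axes as the bay's.
- bay_pin_low (a point): Foot of the lower hinge pin, at bay (105, -103, 32) mm: top face of a steel bracket from which a round brass pin, 8 mm diameter with a domed end, stands up 16 mm. Axes as the bay's. The bracket reaches back to the hinge post.
- bay_pin_top (a point): Foot of the upper hinge pin, 80 mm straight above the lower one, same pin and bracket (bracket 10 mm thick, 22 mm wide in y, reaching to x = 117 mm).
- door: Clear acrylic guard door with orange edging, loose, 0.25 to 0.36 kg, standing upright in its wooden stand: panel 8 mm thick (x), 183 mm wide (y from -83 to 100 mm), 130 mm high, black grip tab on top, two steel hinge knuckles beyond its -y edge. Origin at the underside of the panel below the tab; x is its outer side, z up. Hung and closed, its axes are parallel to the bay's (same way), the origin at bay (105, 0, 11.5) mm.
- door_tab (a point): Grip point on the door's tab, 155 mm above the panel's underside, over the door's centre of mass. Tab 12 mm thick (door x), 60 mm long (door y), from the panel's top (130 mm) up to 172 mm above the underside: pinch it from above, closing along door x. Axes as the door's.
- door_knuckle_low (a point): Centre of the lower face of the lower knuckle, at door (0, -103, 20.5) mm: vertical steel ring 14 mm high, outer diameter 23 mm, bore 14 mm, open at both ends. When hung this point lies on the foot of the lower pin. The lower knuckle passes between the two brackets, so the door has to be brought in level from the front of the bay (bay -x direction) with its knuckles some 22 mm above the pin feet, then lowered straight down.
- door_knuckle_top (a point): The same for the upper knuckle, 80 mm higher, at door (0, -103, 100.5) mm; belongs on the upper pin.
- stand: Wooden stand, fixed: base 100 x 190 x 8 mm with two pairs of cheeks 63 mm high, the door standing on the base in the 11 mm slot between them (panel along the stand's y). Lift the door straight up by at least 70 mm to clear it. Origin at the underside, axes as the standing door's.
- oil: Bystander: yellow oil bottle, 110 mm tall, 54 mm diameter, origin at the underside.
- jar: Bystander: glass jar with steel cap, 85 mm tall, 68 mm diameter, origin at the underside.
- brush: Bystander: hand brush lying flat.
- spanner: Bystander: spanner lying flat.
- tin: Bystander: open aluminium tin, 70 mm tall, 72 mm diameter, origin at the underside.
- block: Bystander: steel block 50 x 90 x 35 mm, origin at the underside.

How it is judged:
By the outcome, as a careful person would: the job done as asked, in the order asked, and still so for the second after the job is handed in, with the robot touching nothing.
It also fails if it takes over 64 s, if anything falls off the work surface, if the arm or the gripper's body presses on something with over 40 N, if the wrist force passes 120 N, or if a joint passes its speed limit or range.

## Robot

A 6-joint arm with a two-finger parallel gripper is mounted at the origin on the work surface. World frame = base frame: x ahead of the robot, y to its left, z up, the work surface at z = 0. Lengths are in m, angles in rad, forces in N, time in s.
With the tool pointing down it reaches from about 0.375 to 0.9 m from the base axis. Payload 3.1 kg.
Tool frame: the origin (TCP) lies at the very end of the fingers, on their centre line; the grasp point (between the pads) lies 19 mm behind it (hold_point_z is the distance from the TCP to the grasp point, in m); z points along the fingers, x is the direction in which the jaws open and shut, and the axes are right-handed (so a half turn about z gives the same grasp; the last joint's range is limited). The gripper opens to 87 mm and grips with 3 to 60 N. Pads are 19 mm wide; open, the fingers measure 117 mm over their backs; the gripper's body (75 mm by 190 mm) begins 51 mm behind the grasp point.
Start: joints at [1.081, 0.527, 1.433, -0, 1.181, -0.178], TCP at [0.192, 0.595, 0.223] pointing down, gripper open.
Joint ranges: [-3.08, 3.08], [-0.75, 2.2], [0.22, 2.44], [-1.43, 4.57], [0, 2.65], [-2.85, 2.85]. Speed limits (rad/s): [2.79, 2.79, 3.14, 3.14, 3.14, 3.14].

## Interface

Orientations are given as a unit quaternion [x, y, z, w].
In Python, from rig import * gives the robot as it stands.
- The arm moves only by the tool carry_out, never from a script. Its argument "deltas" is a list of rows, each a list of 7 numbers: the closure, from -1 (fully open) to 1 (shut), then the shift along the tool's x, y, z in units of 25 mm (1.0 is 25 mm), then the turn, a rotation vector about the tool's x, y, z in degrees. In form: [[jaw, x, y, z, rx, ry, rz], ...]. A call has 1 to 8 rows; each row is the pose to reach, as a shift and turn from the pose commanded when the call began, along the tool's axes at that moment; what a row does not reach only later rows make up. A row lasts 1/10 s, in which the tool goes at most 50 mm and 8.59 degrees, less where a joint would pass 70% of its speed; a pose out of reach is approached as far as the arm can. A call with a gripper value outside its range is refused whole. The fingers move at their own pace and stop on an object; "force" is the grip in N (left out, the last holds). Time passes only in rows, so rows that repeat a pose let the fingers close. It gives the time, the measured TCP pose, the force and the opening at its end, in the units of the state.
- get_obs(): the state, without advancing time (a new reading comes with each control period).
- camera(name): name is "scene" or "top" or "wrist"; returns (picture, depth): 400x640x3 uint8, red, green, blue; 400x640 float32, m along the optical axis (not along the pixel's ray), 0 where there is no reading.
- camera_info(name): a dict with "mtx" (3x3 intrinsics, pixels), "origin" and "rotation" of the camera in the world. Camera axes: x right, y down, z forward; pixel columns grow to the right and rows downward; lengths in m; the calibration is good to about 2 mm. A picture is of the moment at which its call begins: read the wrist's pose just before it. camera_info takes no time and is no camera call; for the wrist camera it gives the pose at the moment of the call.
- hand_in(): hands the job in, once; it reports no verdict.
Trained networks look in the newest picture that a camera, given by its name, has taken for a name from the list of things; names that differ only in an ending like _2 or _b are one class to them, and where a whole thing is asked for, a point or a joint stands for the part that bears it (a point fixed in the world has none). Each returns a list of dicts, best first, with "score" (0 to 1); they miss things now and then, are a little off and sometimes report something else, mostly with a low value. They report only what shows in the picture. A call takes as long as a camera call.
- spot_in(camera, target): "pixel" ([row, column] in pixels, amid what is visible of it).
The state is a dict: "time": time; "q": joint angles; "joint_velocities": joint speeds; "joint_torque": joint torques, N m; "position": TCP position; "tool_rot": TCP orientation; "ft_force": force on the tool from outside, world axes, zero at the start; "moment": the same for the moment, N m; "grip_width": finger opening in m.
Only numpy, scipy, OpenCV 4.12 (cv2) and the standard library are available. Lean on these libraries where they do the work, as an engineer would, in place of code of your own. Each camera call takes 0.05 s, during which the arm holds its last target.

## Working session

There is one attempt and no reset: what is moved stays moved. The work goes in short steps, Python scripts to look and compute and a tool call to move; the robot and the scene stay as the last step left them, time stands still between calls to the robot, and variables do not carry over. Pictures are saved under pics/ and viewed, and the job is handed in when it is done.

Besides the shell and the picture viewer there is one more tool, called after "Request:" as a command line: name --pt "numbers of a row" for each row, then --argument value for the rest. carry_out: Moves the arm, as the interface text tells. Its arguments: {"type":"object","properties":{"deltas":{"type":"array"},"force":{"type":"number"}},"required":["deltas"]}

```bash
ls; mkdir -p pics; cat > h.py <<'E'
from rig import *
import numpy as np, cv2
from scipy.spatial.transform import Rotation as R
def snap(name,fn):
    info=camera_info(name); im,d=camera(name)
    cv2.imwrite(f'pics/{fn}.png',im[:,:,::-1]); np.savez(f'pics/{fn}.npz',im=im,d=d,K=info['mtx'],o=info['origin'],r=info['rotation'])
    return im,d,info
def cloud(fn):
    z=np.load(f'pics/{fn}.npz'); im,d=z['im'],z['d'];K=z['K']
    Rm=z['r']; Rm=Rm if Rm.shape==(3,3) else R.from_quat(Rm).as_matrix()
    v,u=np.mgrid[:400,:640]
    p=np.stack([(u-K[0,2])/K[0,0]*d,(v-K[1,2])/K[1,1]*d,d],-1)@Rm.T+z['o']
    p[d==0]=np.nan
    return im,p
E
python3 - <<'E'
from h import *
print(get_obs())
for n in ['scene','top']:
    im,d,i=snap(n,n+'0'); print(n,i)
    for t in ['rack','door','bay','stand','oil','jar','brush','spanner','tin','block'][:4]:
        print(t,spot_in(n,t)[:2])
print(get_obs()['time'])
E
```

```text
pics
{'time': 0.0, 'q': array([ 1.08050511e+00,  5.28496592e-01,  1.43387735e+00, -2.19717934e-06,
        1.18141714e+00, -1.78531453e-01]), 'joint_velocities': array([ 4.45565930e-05,  1.03923717e-03, -2.11911753e-03, -1.63540294e-03,
       -1.44182846e-03,  1.19404648e-03]), 'joint_torque': array([ 1.97054243e-05, -4.40033340e+01, -1.76591241e+01,  6.33000769e-02,
        5.80991060e-02, -1.44478104e-04]), 'position': array([0.1913517 , 0.59422223, 0.22156089]), 'tool_rot': array([ 8.08310481e-01,  5.88755431e-01, -9.88866322e-04,  4.80009759e-04]), 'ft_force': array([ 0.87121592, -0.60753231, -0.64580094]), 'moment': array([-0.00825983,  0.00782322, -0.00538394]), 'grip_width': 0.08691439426214297}
scene {'mtx': array([[443.65233756,   0.        , 324.08925982],
       [  0.        , 443.65233756, 210.82794125],
       [  0.        ,   0.        ,   1.        ]]), 'origin': array([ 1.2769659 , -0.80301379,  1.20023616]), 'rotation': array([ 0.8502805 ,  0.35188208, -0.14245638, -0.36456583])}
rack [{'pixel': [259.2, 242.9], 'score': 0.18}]
door [{'pixel': [259.0, 244.7], 'score': 0.56}, {'pixel': [227.0, 322.9], 'score': 0.41}]
bay [{'pixel': [230.2, 321.5], 'score': 0.59}]
stand [{'pixel': [282.6, 242.1], 'score': 0.73}]
top {'mtx': array([[445.20699018,   0.        , 321.40240642],
       [  0.        , 445.20699018, 200.90412353],
       [  0.        ,   0.        ,   1.        ]]), 'origin': array([ 3.40727427e-01, -1.20933917e-03,  1.48957197e+00]), 'rotation': array([-0.70519308,  0.70555004, -0.05564524,  0.04249078])}
rack [{'pixel': [228.0, 222.8], 'score': 0.6}, {'pixel': [214.5, 317.2], 'score': 0.29}]
door [{'pixel': [215.5, 314.4], 'score': 0.65}, {'pixel': [224.2, 417.6], 'score': 0.57}]
bay [{'pixel': [213.6, 319.2], 'score': 0.78}]
stand [{'pixel': [229.1, 402.4], 'score': 0.82}]
0.5
```

View pics/scene0.png

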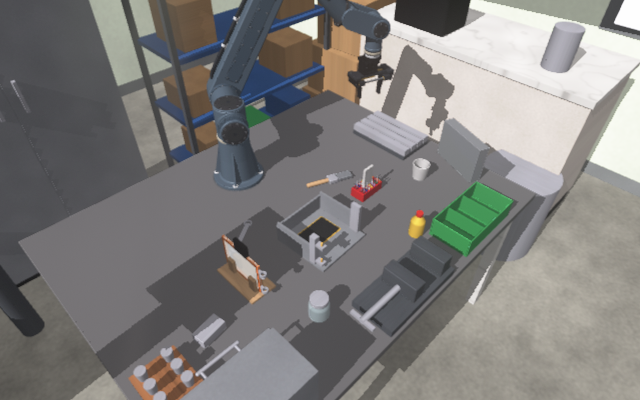

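View pics/top0.png

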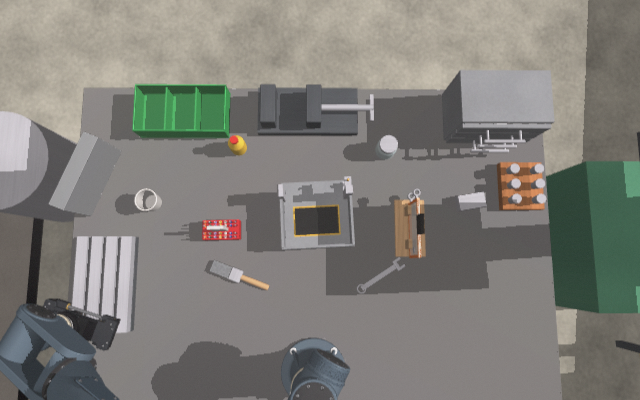

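Rack in the top picture at (230,222), with the bay at (214,318) opening upward and its pins at the right. The door stands in its stand at (229,410) with the knuckles pointing up. Next I'll work out coarse positions.

```bash
python3 - <<'E'
from h import *
im,p=cloud('top0')
for (n,r,c) in [('rack',230,222),('rackhandle',227,217),('pad',220,317),('postc',190,283),('posth',183,348),('tab',223,421),('knuck',193,415),('jar',146,388),('oil',145,236)]:
    print(n,p[r,c].round(3))
hsv=cv2.cvtColor(im,cv2.COLOR_RGB2HSV)
m=((hsv[...,0]<8)|(hsv[...,0]>172))&(hsv[...,1]>150)&(hsv[...,2]>80)
m[:, :190]=0;m[:,250:]=0
q=p[m]; print(len(q),np.nanmedian(q,0)); 
r=cv2.minAreaRect(q[~np.isnan(q[:,0])][:,:2].astype(np.float32));print(r)
m=(hsv[...,0]>15)&(hsv[...,0]<35)&(hsv[...,1]>120); m[:, :285]=0;m[:,350:]=0;m[:195]=0;m[245:]=0
q=p[m];print(len(q));print(cv2.minAreaRect(q[~np.isnan(q[:,0])][:,:2].astype(np.float32)))
cv2.imwrite('pics/topz.png',cv2.resize(im[130:300,180:460,::-1],None,fx=2.8,fy=2.8,interpolation=cv2.INTER_CUBIC))
# wrist cam offset
i=camera_info('wrist'); o=get_obs(); T=R.from_quat(o['tool_rot'])
print(i['mtx'],T.inv().apply(i['origin']-o['position']), (T.inv()*R.from_quat(i['rotation'])).as_matrix().round(3))
E
```

```text
rack [0.447 0.292 0.051]
rackhandle [0.451 0.292 0.127]
pad [ 0.483 -0.014  0.015]
postc [0.569 0.094 0.105]
posth [ 0.591 -0.111  0.108]
tab [ 0.458 -0.321  0.179]
knuck [ 0.557 -0.319  0.122]
jar [ 0.718 -0.245  0.084]
oil [0.718 0.248 0.088]
414 [0.45074832 0.26850164 0.03914967]
((0.5803912878036499, 0.3000410795211792), (0.32337188720703125, 0.11978177726268768), 0.5056849122047424)
209
((0.482787549495697, -0.011751390993595123), (0.0987451821565628, 0.15359868109226227), 2.823045492172241)
[[305.9334432    0.         324.47723317]
 [  0.         305.9334432  202.695135  ]
 [  0.           0.           1.        ]] [ 0.00071595 -0.07608484 -0.16325688] [[ 1.     0.    -0.001]
 [ 0.     0.961  0.275]
 [ 0.001 -0.275  0.961]]
```

View pics/topz.png

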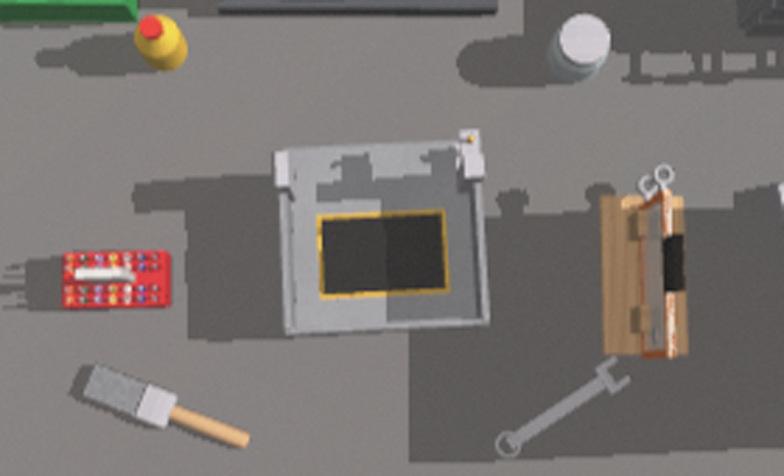

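```bash
cat >> h.py <<'E'
def quat(phi): # deg, tool down
    a=np.radians(phi)/2; return R.from_quat([np.cos(a),np.sin(a),0,0])
def mv(pos,phi,base=None):
    o=get_obs(); T=R.from_quat(o['tool_rot']); 
    d=T.inv().apply(np.array(pos)-o['position'])/0.025
    rv=np.degrees((T.inv()*quat(phi)).as_rotvec())
    print('t',o['time'],'pos',o['position'].round(4),'phi',round(phi_now(o),2),'deltas',d.round(3),rv.round(2),'rows>=',max(np.linalg.norm(d)/2,np.linalg.norm(rv)/8.59).round(1))
def phi_now(o=None):
    o=o or get_obs(); x=R.from_quat(o['tool_rot']).as_matrix()[:,0]; return np.degrees(np.arctan2(x[1],x[0]))
E
python3 -c "
from h import *
mv([.45,.285,.27],0)"
```

```text
t 0.5 pos [0.1917 0.5949 0.2226] phi 72.14 deltas [-8.627 13.637 -1.898] [-0.   -0.   72.14] rows>= 8.4
```

Request:
carry_out --pt "-1 -2.2 3.4 -1.9 0 0 18" --pt "-1 -4.3 6.8 -1.9 0 0 36" --pt "-1 -6.5 10.2 -1.9 0 0 54" --pt "-1 -8.6 13.6 -1.9 0 0 72.1" --pt "-1 -8.6 13.6 -1.9 0 0 72.1" --pt "-1 -8.6 13.6 -1.9 0 0 72.1" --pt "-1 -8.6 13.6 -1.9 0 0 72.1" --pt "-1 -8.6 13.6 -1.9 0 0 72.1"

```text
time: 1.3
position: [0.4451, 0.2906, 0.2701]
tool_rot: [1.0, 0.026, 0.0, -0.0]
ft_force: [0.9, 0.7, 0.1]
grip_width: 0.0871
```

Request:
carry_out --pt "-1 0 0 0 0 0 0" --pt "-1 0 0 0 0 0 0"

```text
time: 1.5
position: [0.4447, 0.2913, 0.2697]
tool_rot: [1.0, 0.028, -0.0, -0.0]
ft_force: [0.1, -0.4, -0.2]
grip_width: 0.0869
```

```bash
python3 -c "
from h import *
mv([.45,.285,.27],0)
snap('wrist','w1')"
```

```text
t 1.5 pos [0.4447 0.2913 0.2697] phi 3.25 deltas [ 0.198  0.265 -0.013] [-0.03  0.02  3.25] rows>= 0.4
```

View pics/w1.png

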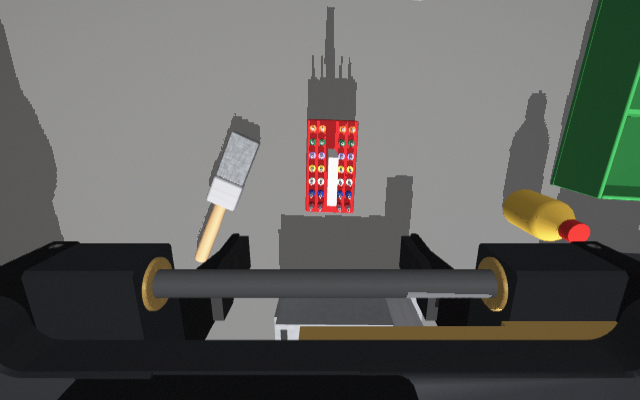

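Wrist view: rack upright at (165,332), red block spanning columns 307-358 and rows 120-212. The white handle plate is at rows 152-206.

```bash
python3 - <<'E'
from h import *
im,p=cloud('w1')
hsv=cv2.cvtColor(im,cv2.COLOR_RGB2HSV)
z=p[...,2]
box=np.zeros(z.shape,bool);box[100:225,290:375]=1
m=((hsv[...,0]<8)|(hsv[...,0]>172))&(hsv[...,1]>120)&box&(z>.032)&(z<.046)
q=p[m];q=q[~np.isnan(q[:,0])];print(len(q),q.mean(0),q[:,2].std());print(cv2.minAreaRect(q[:,:2].astype(np.float32)))
m=box&(z>.115)&(z<.14)
q=p[m];print(len(q),q.mean(0),q.min(0),q.max(0));print(cv2.minAreaRect(q[:,:2].astype(np.float32)))
print(cv2.fitLine(q[:,:2].astype(np.float32),cv2.DIST_L2,0,.01,.01).ravel())
E
```

```text
2803 [0.45040845 0.31034661 0.04108166] 0.0009387438376622609
((0.4512660503387451, 0.30249184370040894), (0.06377441436052322, 0.12006642669439316), 1.3307490348815918)
500 [0.45127785 0.30363948 0.12684209] [0.44583892 0.27758116 0.11660253] [0.45695412 0.32778611 0.12903082]
((0.45138615369796753, 0.3027154505252838), (0.01008515153080225, 0.0502045601606369), 1.319286823272705)
[ 0.02560605 -0.9996721   0.45127785  0.30363947]
```

```bash
python3 -c "
from h import *
mv([.51,-.055,.33],1)"
```

```text
t 1.55 pos [0.4437 0.2922 0.2695] phi 3.38 deltas [ 1.828 14.02  -2.427] [-0.02  0.05  2.38] rows>= 7.2
```

Request:
carry_out --pt "-1 0.3 2 -1 0 0 2.4" --pt "-1 0.6 4 -2.4 0 0 2.4" --pt "-1 0.9 6 -2.4 0 0 2.4" --pt "-1 1.2 8 -2.4 0 0 2.4" --pt "-1 1.5 10 -2.4 0 0 2.4" --pt "-1 1.8 12 -2.4 0 0 2.4" --pt "-1 1.8 14 -2.4 0 0 2.4" --pt "-1 1.8 14 -2.4 0 0 2.4"

```text
time: 2.35
position: [0.51, -0.0566, 0.3295]
tool_rot: [1.0, 0.009, 0.0, 0.001]
ft_force: [-0.2, 0.5, 0.2]
grip_width: 0.0871
```

Request:
carry_out --pt "-1 0 0 0 0 0 0" --pt "-1 0 0 0 0 0 0"

```text
time: 2.55
position: [0.5092, -0.0526, 0.3293]
tool_rot: [1.0, 0.01, -0.0, -0.001]
ft_force: [0.2, 1.0, -0.7]
grip_width: 0.0871
```

```bash
python3 -c "
from h import *
mv([.51,-.055,.33],1)
snap('wrist','w2')"
```

```text
t 2.55 pos [ 0.5092 -0.0526  0.3293] phi 1.09 deltas [ 0.031  0.095 -0.026] [-0.08  0.05  0.09] rows>= 0.1
```

View pics/w2.png

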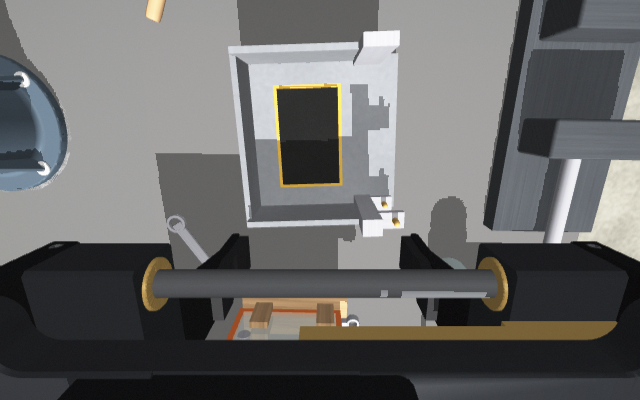

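Bay view: pad at rows 85-187, columns 274-342; pins (gold) at (204,384) and (222,396); posts at (50,380) and (215,370).

```bash
python3 - <<'E'
from h import *
im,p=cloud('w2')
hsv=cv2.cvtColor(im,cv2.COLOR_RGB2HSV)
z=p[...,2]
f=lambda q:cv2.minAreaRect(q[~np.isnan(q[:,0])][:,:2].astype(np.float32))
y=(hsv[...,0]>18)&(hsv[...,0]<32)&(hsv[...,1]>130)&(hsv[...,2]>60)
m=y.copy(); m[:75]=0;m[195:]=0;m[:,:265]=0;m[:,350:]=0
q=p[m];print('pad',len(q),np.nanmedian(q,0),f(q))
box=np.zeros(z.shape,bool);box[20:240,220:420]=1
# walls/posts by height
for n,lo,hi in [('posts',.128,.142),('side',.085,.095),('back',.070,.080)]:
    mm=box&(z>lo)&(z<hi)
    nl,lab,st,c=cv2.connectedComponentsWithStats(mm.astype(np.uint8))
    for i in range(1,nl):
        if st[i,4]>25:
            q=p[lab==i];print(n,st[i],q.mean(0).round(4),q.min(0).round(4),q.max(0).round(4),[np.round(a,4) for a in f(q)])
m=y.copy(); m[:195]=0;m[235:]=0;m[:,:360]=0;m[:,410:]=0
nl,lab,st,c=cv2.connectedComponentsWithStats(m.astype(np.uint8))
for i in range(1,nl):
    q=p[lab==i];print('pin',st[i],np.nanmedian(q,0).round(4),np.nanmin(q,0).round(4),np.nanmax(q,0).round(4))
mm=box&(z<.016)&(z>.007)
q=p[mm];print('floor',np.median(q,0),q.max(0),q.min(0))
cv2.imwrite('pics/w2z.png',cv2.resize(im[180:240,340:420,::-1],None,fx=9,fy=9,interpolation=cv2.INTER_CUBIC))
E
```

```text
pad 982 [ 0.48888013 -0.00279814  0.011846  ] ((0.4831930696964264, -0.010212056338787079), (0.09940148890018463, 0.153157576918602), 2.7047908306121826)
posts [362  30  38  18 597] [0.5647 0.1019 0.1356] [0.5455 0.0945 0.128 ] [0.5841 0.1103 0.1384] [array([0.5649, 0.1023]), array([0.0383, 0.0144]), np.float64(2.3788)]
posts [362 217  21  20 389] [ 0.5685 -0.1082  0.1355] [ 0.556  -0.121   0.1281] [ 0.5816 -0.0978  0.138 ] [array([ 0.5689, -0.1093]), array([0.0251, 0.0226]), np.float64(2.9001)]
side [ 228   42  163   14 1147] [0.4728 0.1    0.0907] [0.3899 0.0927 0.085 ] [0.5843 0.1078 0.0949] [array([0.487 , 0.1005]), array([0.1944, 0.0133]), np.float64(0.6548)]
side [358 207  20   3  41] [ 0.5683 -0.0986  0.0904] [ 0.5559 -0.1012  0.0851] [ 0.5809 -0.0979  0.0949] [array([ 0.5683, -0.0987]), array([0.0252, 0.0021]), np.float64(6.6074)]
side [247 217 112  10 758] [ 0.4788 -0.1202  0.0906] [ 0.4012 -0.1279  0.085 ] [ 0.5564 -0.1129  0.0936] [array([ 0.4788, -0.1208]), array([0.1553, 0.0093]), np.float64(2.616)]
back [ 229   51  160  170 1663] [ 0.4223 -0.0069  0.0755] [ 0.3865 -0.124   0.07  ] [0.5841 0.1005 0.08  ] [array([ 0.4895, -0.0109]), array([0.1979, 0.2184]), np.float64(2.3515)]
back [357 204  18   7  40] [ 0.5662 -0.0993  0.0749] [ 0.5558 -0.1076  0.07  ] [ 0.5804 -0.0979  0.0797] [array([ 0.567 , -0.0993]), array([0.0258, 0.0077]), np.float64(21.4466)]
pin [382 202   5   5  16] [ 0.5995 -0.1044  0.0471] [ 0.5976 -0.1072  0.0395] [ 0.6023 -0.103   0.0497]
pin [392 219   8   6  27] [ 0.5988 -0.1049  0.1261] [ 0.5972 -0.1079  0.1165] [ 0.6036 -0.1028  0.1297]
floor [0.50552095 0.00267678 0.01159127] [0.62162929 0.11127308 0.01599925] [ 0.39376269 -0.12078621  0.00767996]
```

View pics/w2z.png

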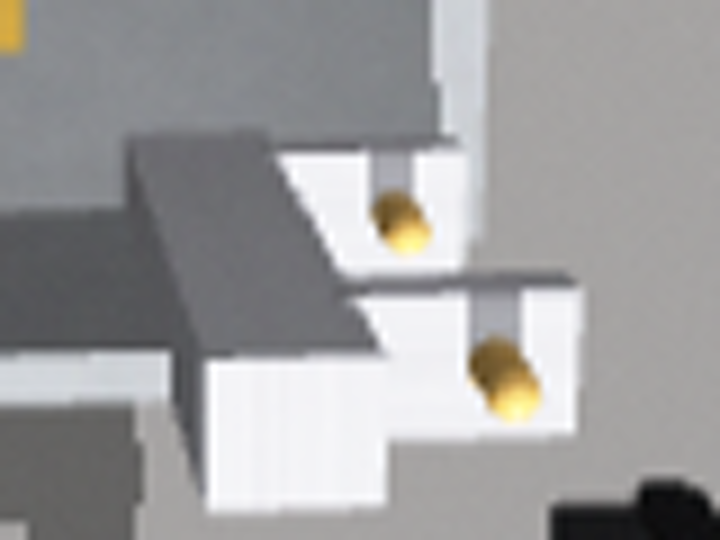

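```bash
python3 -c "
from h import *
mv([.4513,.3026,.20],1.4)"
```

```text
t 2.6 pos [ 0.5091 -0.0523  0.3294] phi 1.14 deltas [ -2.026 -14.234   5.195] [-0.07  0.05 -0.26] rows>= 7.6
```

Request:
carry_out --pt "-1 -0.3 -2 0.4 0 0 0" --pt "-1 -0.6 -3.9 0.9 0 0 0" --pt "-1 -0.9 -5.8 1.4 0 0 0" --pt "-1 -1.2 -7.7 2 0 0 0" --pt "-1 -1.5 -9.5 2.7 0 0 0" --pt "-1 -1.8 -11.3 3.5 0 0 0" --pt "-1 -2.03 -13 4.4 0 0 0" --pt "-1 -2.03 -14.23 5.2 -0.07 0.05 -0.26"

```text
time: 3.4
position: [0.4495, 0.3047, 0.1989]
tool_rot: [1.0, 0.014, -0.0, 0.0]
ft_force: [0.8, -0.2, -0.7]
grip_width: 0.0868
```

Request:
carry_out --pt "-1 0 0 0 0 0 0" --pt "-1 0 0 0 0 0 0"

```text
time: 3.6
position: [0.4509, 0.302, 0.1992]
tool_rot: [1.0, 0.013, -0.0, 0.001]
ft_force: [1.4, 0.3, -0.3]
grip_width: 0.0868
```

```bash
python3 -c "
from h import *
mv([.4513,.3026,.089],1.4)
snap('wrist','w3')"
```

```text
t 3.6 pos [0.4509 0.302  0.1992] phi 1.52 deltas [ 0.02  -0.031  4.408] [0.11 0.04 0.12] rows>= 2.2
```

View pics/w3.png

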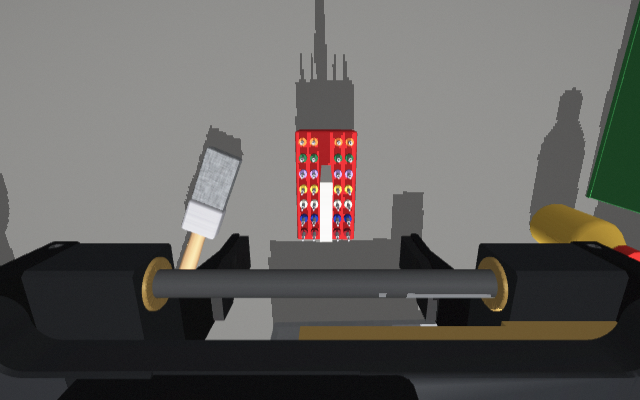

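Centred over the handle, which is at column 326 against a finger mid of 325. I'll descend and grip at 18 N.

Request:
carry_out --pt "-1 0.02 -0.03 1 0 0 0" --pt "-1 0.02 -0.03 2 0 0 0" --pt "-1 0.02 -0.03 3 0 0 0" --pt "-1 0.02 -0.03 4 0 0 0" --pt "-1 0.02 -0.03 4.4 0 0 0" --pt "-1 0.02 -0.03 4.4 0 0 0" --force 18

```text
time: 4.25
position: [0.4531, 0.3, 0.0893]
tool_rot: [1.0, 0.01, -0.0, 0.001]
ft_force: [0.2, 0.3, 0.0]
grip_width: 0.0871
```

Request:
carry_out --pt "0.6 0 0 0 0 0 0" --pt "0.7 0 0 0 0 0 0" --pt "1 0 0 0 0 0 0" --pt "1 0 0 0 0 0 0" --pt "1 0 0 0 0 0 0" --pt "1 0 0 0 0 0 0" --pt "1 0 0 0 0 0 0" --pt "1 0 0 0 0 0 0" --force 18

```text
time: 5.05
position: [0.4533, 0.301, 0.0896]
tool_rot: [1.0, 0.011, 0.0, 0.001]
ft_force: [0.4, 0.9, -0.1]
grip_width: 0.0312
```

Request:
carry_out --pt "1 0 0 0 0 0 0" --pt "1 0 0 0 0 0 0" --pt "1 0 0 0 0 0 0" --pt "1 0 0 0 0 0 0" --pt "1 0 0 0 0 0 0"

```text
time: 5.55
position: [0.4528, 0.3008, 0.0893]
tool_rot: [1.0, 0.011, -0.0, 0.001]
ft_force: [-1.6, -0.1, -1.0]
grip_width: 0.0098
```

```bash
python3 -c "
from h import *
mv([.4513,.3026,.14],1.4); print(get_obs()['grip_width'],get_obs()['ft_force'])"
```

```text
t 5.55 pos [0.4528 0.3008 0.0893] phi 1.24 deltas [-0.058 -0.069 -2.026] [ 0.09  0.03 -0.16] rows>= 1.0
0.009765097774823019 [-1.55827947 -0.06440168 -1.01421225]
```

Request:
carry_out --pt "1 0 0 -0.2 0 0 0" --pt "1 0 0 -0.6 0 0 0" --pt "1 0 0 -1.2 0 0 0" --pt "1 0 0 -2 0 0 0" --pt "1 0 0 -3 0 0 0" --pt "1 0 0 -4 0 0 0" --pt "1 0 0 -5 0 0 0" --pt "1 0 0 -5.2 0 0 0"

```text
time: 6.35
position: [0.4552, 0.3019, 0.2231]
tool_rot: [1.0, 0.011, 0.004, -0.001]
ft_force: [0.3, -0.0, -3.8]
grip_width: 0.0097
```

```bash
python3 - <<'E'
from h import *
mv([.4832,-.0102,.22],2.7); print(get_obs()['grip_width'],get_obs()['ft_force'])
snap('wrist','w4')
E
```

```text
t 6.35 pos [0.4552 0.3019 0.2231] phi 1.24 deltas [ 0.848 12.507  0.113] [-0.08 -0.46 -1.46] rows>= 6.3
0.0096892110707448 [ 0.34253026 -0.01514222 -3.75240849]
```

View pics/w4.png

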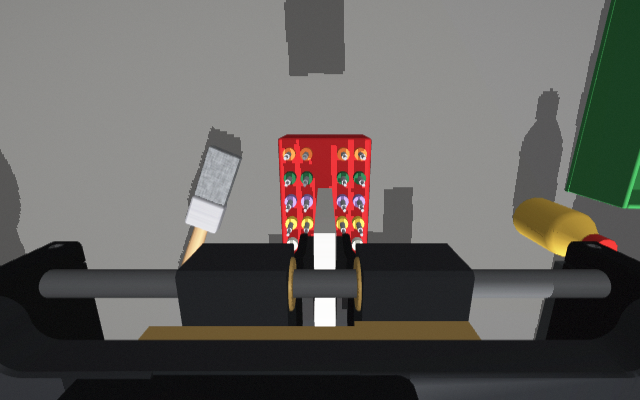

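Rack held level, 9.7 mm width. Carrying it over to the bay.

Request:
carry_out --pt "1 0.04 0.4 0 0 0 0" --pt "1 0.12 1.4 0 0 0 -0.2" --pt "1 0.24 2.8 0 0 0 -0.4" --pt "1 0.36 4.3 0 0 0 -0.7" --pt "1 0.48 5.8 0 0 0 -1" --pt "1 0.6 7.3 0 0 0 -1.2" --pt "1 0.7 8.8 0 0 0 -1.4" --pt "1 0.76 10 0 0 0 -1.5"

```text
time: 7.2
position: [0.4763, 0.049, 0.2183]
tool_rot: [1.0, 0.023, -0.001, 0.001]
ft_force: [0.1, 0.0, -4.2]
grip_width: 0.0099
```

Request:
carry_out --pt "1 0.08 1.0 0 0 0 0" --pt "1 0.1 1.8 0 0 0 0" --pt "1 0.1 2.3 0 0 0 0" --pt "1 0.1 2.5 0 0 0 0" --pt "1 0.1 2.5 0 0 0 0" --pt "1 0.1 2.5 0 0 0 0" --pt "1 0.1 2.5 0 0 0 0"

```text
time: 7.9
position: [0.4828, -0.0098, 0.2199]
tool_rot: [1.0, 0.025, 0.0, 0.0]
ft_force: [-0.2, -0.5, -4.1]
grip_width: 0.0099
```

```bash
python3 - <<'E'
from h import *
mv([.4832,-.0102,.22],2.7); print(get_obs()['grip_width'],get_obs()['ft_force'])
snap('wrist','w5'); snap('top','t5'); snap('scene','s5')
E
```

```text
t 7.9 pos [ 0.4828 -0.0098  0.2199] phi 2.81 deltas [ 0.015  0.017 -0.004] [ 0.04 -0.02  0.11] rows>= 0.0
0.009861568087916632 [-0.19766577 -0.49894673 -4.08021156]
```

View pics/w5.png

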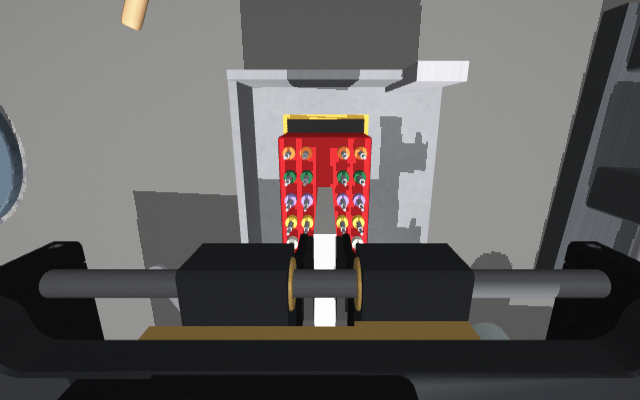

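View pics/s5.png

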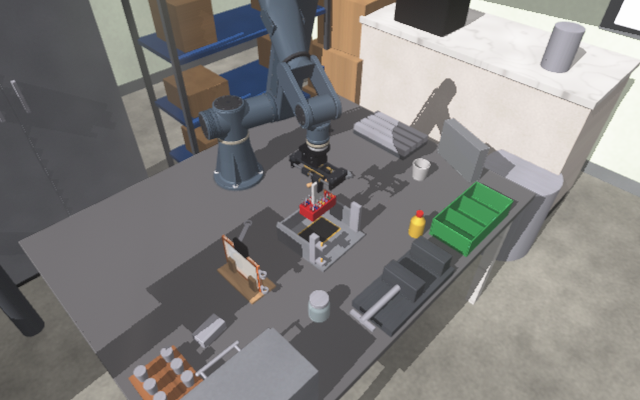

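The wrist view shows the rack (columns 279-371, end edge at row 136) above the pad (yellow back edge at row 116, columns 285-369). Next step is to measure the rack-to-pad offset.

```bash
python3 - <<'E'
from h import *
im,p=cloud('w5')
hsv=cv2.cvtColor(im,cv2.COLOR_RGB2HSV); z=p[...,2]
m=((hsv[...,0]<8)|(hsv[...,0]>172))&(hsv[...,1]>120); m[:100]=0;m[240:]=0;m[:,:270]=0;m[:,380:]=0
q=p[m&(z>.15)&(z<.185)]
print(np.median(q[:,2]))
q=q[abs(q[:,2]-np.median(q[:,2]))<.004]
print('x',q[:,0].min(),q[:,0].max(),'ymax',q[:,1].max(), cv2.minAreaRect(q[:,:2].astype(np.float32)))
# front edge line (max y per column)
for lo,hi in [(.455,.470),(.490,.505)]:
    s=q[(q[:,0]>lo)&(q[:,0]<hi)];print(lo,np.sort(s[:,1])[-5:].round(4))
y=(hsv[...,0]>18)&(hsv[...,0]<32)&(hsv[...,1]>130)&(hsv[...,2]>60)
y[:105]=0;y[135:]=0;y[:,:275]=0;y[:,380:]=0
q=p[y];q=q[(q[:,2]>.005)&(q[:,2]<.02)]
print('pad x',q[:,0].min(),q[:,0].max(),'ymax',q[:,1].max(),'z',np.median(q[:,2]))
E
```

```text
0.1720801337436222
x 0.44774590203872633 0.5148438248871018 ymax 0.05406516419020068 ((0.481258362531662, 0.014869708567857742), (0.06392999738454819, 0.07575937360525131), 2.8381693363189697)
0.455 [0.0519 0.052  0.0521 0.0521 0.0521]
0.49 [0.0537 0.0537 0.0537 0.0538 0.0538]
pad x 0.4300789453332172 0.5300675538912011 ymax 0.06839488455857508 z 0.011767640965927528
```

Request:
carry_out --pt "1 0.03 0.12 0.3 0 0 0" --pt "1 0.03 0.12 1 0 0 0" --pt "1 0.03 0.12 1.8 0 0 0" --pt "1 0.03 0.12 2.6 0 0 0" --pt "1 0.03 0.12 3.4 0 0 0" --pt "1 0.03 0.12 4.0 0 0 0" --pt "1 0.03 0.12 4.2 0 0 0" --pt "1 0.03 0.12 4.3 0 0 0"

```text
time: 8.85
position: [0.4841, -0.0138, 0.1119]
tool_rot: [1.0, 0.024, 0.0, 0.0]
ft_force: [0.8, 0.4, -4.4]
grip_width: 0.0095
```

Request:
carry_out --pt "1 0 0 0.08 0 0 0" --pt "1 0 0 0.16 0 0 0" --pt "1 0 0 0.22 0 0 0" --pt "1 0 0 0.27 0 0 0" --pt "1 0 0 0.27 0 0 0"

```text
time: 9.35
position: [0.4842, -0.0138, 0.1059]
tool_rot: [1.0, 0.024, 0.001, 0.001]
ft_force: [-0.5, -0.5, -4.4]
grip_width: 0.0099
```

Still airborne (−4.4 N). Creeping down.

Request:
carry_out --pt "1 0 0 0.04 0 0 0" --pt "1 0 0 0.08 0 0 0" --pt "1 0 0 0.12 0 0 0" --pt "1 0 0 0.12 0 0 0"

```text
time: 9.75
position: [0.4842, -0.0137, 0.103]
tool_rot: [1.0, 0.024, 0.001, 0.001]
ft_force: [-0.0, 1.3, -0.6]
grip_width: 0.0097
```

Request:
carry_out --pt "1 0 0 0.02 0 0 0" --pt "1 0 0 0.04 0 0 0" --pt "1 0 0 0.06 0 0 0" --pt "1 0 0 0.06 0 0 0"

```text
time: 10.15
position: [0.4842, -0.0128, 0.1023]
tool_rot: [1.0, 0.024, 0.001, -0.0]
ft_force: [-0.9, 4.8, 7.9]
grip_width: 0.0102
```

Request:
carry_out --pt "1 0 0 -0.04 0 0 0" --pt "0.6 0 0 -0.04 0 0 0" --pt "0 0 0 -0.04 0 0 0" --pt "0 0 0 -0.04 0 0 0" --pt "0 0 0 -0.04 0 0 0" --pt "0 0 0 -0.04 0 0 0"

```text
time: 10.75
position: [0.4842, -0.014, 0.1022]
tool_rot: [1.0, 0.024, 0.0, 0.001]
ft_force: [-0.3, -0.7, 0.5]
grip_width: 0.0394
```

```bash
python3 - <<'E'
from h import *
o=get_obs();print(o['ft_force'],o['grip_width'],o['position'])
E
```

```text
[-0.26003466 -0.6613212   0.53794485] 0.03937972340980336 [ 0.48422903 -0.01395551  0.10223927]
```

Request:
carry_out --pt "0 0 0 -0.5 0 0 0" --pt "0 0 0 -1.5 0 0 0" --pt "-1 0 0 -3 0 0 0" --pt "-1 0 0 -5 0 0 0" --pt "-1 0 0.5 -7 0 0 0" --pt "-1 0.6 1.2 -9 0 0 0" --pt "-1 0.6 1.7 -9.2 0 0 0" --pt "-1 0.6 1.7 -9.2 0 0 0"

```text
time: 11.55
position: [0.5025, -0.0571, 0.3343]
tool_rot: [1.0, 0.023, 0.003, 0.002]
ft_force: [-0.5, -0.6, -0.7]
grip_width: 0.0824
```

Request:
carry_out --pt "-1 0 0 0 0 0 0" --pt "-1 0 0 0 0 0 0" --pt "-1 0 0 0 0 0 0"

```text
time: 11.85
position: [0.4996, -0.0544, 0.3303]
tool_rot: [1.0, 0.024, -0.002, -0.0]
ft_force: [0.4, 0.3, 0.8]
grip_width: 0.0867
```

```bash
python3 - <<'E'
from h import *
snap('wrist','w6')
mv([.46,-.32,.35],90)
im,p=cloud('w6')
hsv=cv2.cvtColor(im,cv2.COLOR_RGB2HSV); z=p[...,2]
m=((hsv[...,0]<8)|(hsv[...,0]>172))&(hsv[...,1]>120)&(p[...,2]>.045)&(p[...,2]<.06)&(abs(p[...,1])<.09)&(abs(p[...,0]-.48)<.06)
print('rack',cv2.minAreaRect(p[m][:,:2].astype(np.float32)))
y=(hsv[...,0]>18)&(hsv[...,0]<32)&(hsv[...,1]>130)&(hsv[...,2]>60)&(p[...,2]>.005)&(p[...,2]<.02)&(abs(p[...,1])<.1)&(abs(p[...,0]-.48)<.07)
print('pad',cv2.minAreaRect(p[y][:,:2].astype(np.float32)))
y=(hsv[...,0]>18)&(hsv[...,0]<32)&(hsv[...,1]>130)&(abs(p[...,1]+.105)<.02)&(abs(p[...,0]-.6)<.02)
for lo,hi in [(.03,.06),(.11,.14)]:
    q=p[y&(z>lo)&(z<hi)];print('pin',len(q),np.median(q,0),q[q[:,2]>q[:,2].max()-.002].mean(0),q.min(0),q.max(0))
E
```

```text
t 11.9 pos [ 0.4999 -0.0545  0.3306] phi 2.77 deltas [-2.112 10.53  -0.772] [ -0.13   0.11 -87.23] rows>= 10.2
rack ((0.4834945797920227, -0.011830858886241913), (0.06399177014827728, 0.11825859546661377), 2.937835931777954)
pad ((0.4833707809448242, -0.009895533323287964), (0.0997815802693367, 0.1527765542268753), 2.7525486946105957)
pin 18 [ 0.59872762 -0.10476541  0.04650937] [ 0.59992114 -0.10572867  0.04841373] [ 0.59728173 -0.10775849  0.03806069] [ 0.60292645 -0.10343569  0.04935375]
pin 29 [ 0.59946545 -0.10478609  0.12523437] [ 0.60010968 -0.10539997  0.12893486] [ 0.59738939 -0.10804932  0.11700517] [ 0.60316809 -0.10291459  0.12972976]
```

View pics/w6.png

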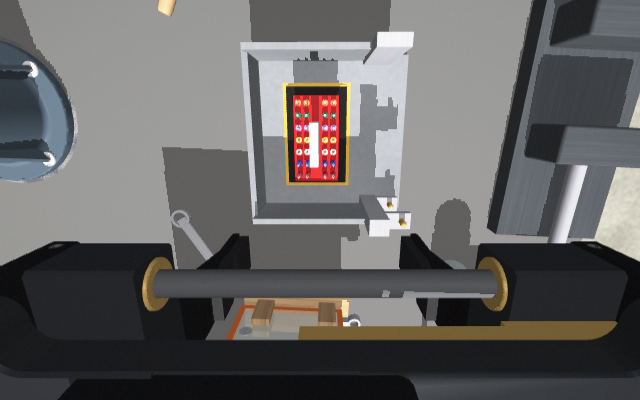

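Rack on pad: centre (0.4835, −0.0118), yaw 2.9° against the pad's (0.4834, −0.0099), 2.75°. It lies wholly inside the border. Next, the door.

```bash
python3 - <<'E'
from h import *
mv([.52,-.325,.35],90)
E
```

```text
t 11.9 pos [ 0.4999 -0.0545  0.3306] phi 2.77 deltas [ 0.276 10.846 -0.779] [ -0.13   0.11 -87.23] rows>= 10.2
```

Request:
carry_out --pt "-1 0 1.3 -0.8 0 0 -8.5" --pt "-1 0 2.6 -0.8 0 0 -17" --pt "-1 0 3.9 -0.8 0 0 -25.5" --pt "-1 0.1 5.2 -0.8 0 0 -34" --pt "-1 0.1 6.5 -0.8 0 0 -42.5" --pt "-1 0.2 7.8 -0.8 0 0 -51" --pt "-1 0.2 9.1 -0.8 0 0 -59.5" --pt "-1 0.28 10.8 -0.8 0 0 -68"

```text
time: 12.7
position: [0.5206, -0.3243, 0.3517]
tool_rot: [0.813, 0.582, 0.0, -0.001]
ft_force: [0.9, 0.9, 1.1]
grip_width: 0.0868
```

```bash
python3 - <<'E'
from h import *
mv([.52,-.325,.35],90)
E
```

```text
t 12.7 pos [ 0.5206 -0.3243  0.3517] phi 71.18 deltas [-0.035 -0.014  0.068] [ -0.05  -0.06 -18.82] rows>= 2.2
```

Request:
carry_out --pt "-1 0 0 0 0 0 -8" --pt "-1 0 0 0 0 0 -15" --pt "-1 0 0 0 0 0 -18.8" --pt "-1 0 0 0 0 0 -18.8" --pt "-1 0 0 0 0 0 -18.8"

```text
time: 13.2
position: [0.5208, -0.3241, 0.3519]
tool_rot: [0.71, 0.704, -0.0, 0.0]
ft_force: [0.9, -0.2, -0.1]
grip_width: 0.0871
```

```bash
python3 - <<'E'
from h import *
mv([.52,-.325,.35],90)
snap('wrist','w7')
E
```

```text
t 13.2 pos [ 0.5208 -0.3241  0.3519] phi 89.48 deltas [-0.034 -0.03   0.077] [-0.01  0.01 -0.52] rows>= 0.1
```

View pics/w7.png

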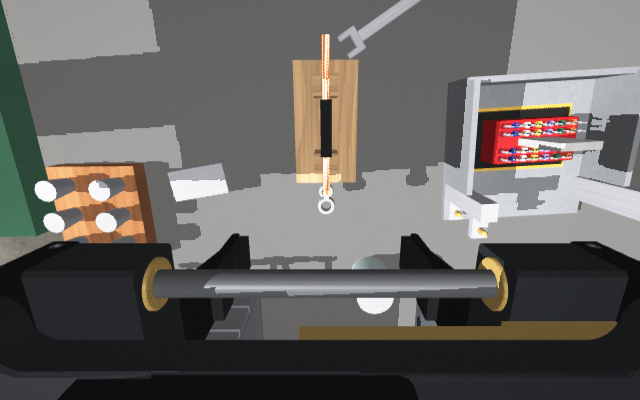

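Door seen edge-on from above: tab at rows 98-157, column 326, knuckles at (190,325) and (206,325).

```bash
python3 - <<'E'
from h import *
im,p=cloud('w7')
hsv=cv2.cvtColor(im,cv2.COLOR_RGB2HSV); z=p[...,2]
box=np.zeros(z.shape,bool);box[85:170,305:345]=1
m=box&(z>.165)&(z<.19)
q=p[m];print('tab',len(q),np.median(q,0),cv2.minAreaRect(q[:,:2].astype(np.float32)))
box[:]=0;box[30:200,310:340]=1
m=box&(z>.12)&(z<.15)
q=p[m];print('panel top',len(q),np.median(q,0),cv2.minAreaRect(q[:,:2].astype(np.float32)),cv2.fitLine(q[:,:2].astype(np.float32),cv2.DIST_L2,0,.01,.01).ravel())
box[:]=0;box[180:220,312:340]=1
for lo,hi in [(.105,.13),(.03,.055)]:
    q=p[box&(z>lo)&(z<hi)];
    if len(q): print('kn',len(q),np.median(q,0),q.min(0),q.max(0),cv2.minAreaRect(q[:,:2].astype(np.float32)))
cv2.imwrite('pics/w7z.png',cv2.resize(im[25:225,270:390,::-1],None,fx=4,fy=3,interpolation=cv2.INTER_CUBIC))
# stand base
box[:]=0;box[50:190,285:365]=1
q=p[box&(z>.003)&(z<.014)];print('base',len(q),cv2.minAreaRect(q[:,:2].astype(np.float32)))
E
```

```text
tab 656 [ 0.45596212 -0.32152897  0.18104053] ((0.4582253098487854, -0.32191547751426697), (0.011649234220385551, 0.0590762197971344), 89.87432098388672)
panel top 818 [ 0.41136383 -0.32169002  0.13904212] ((0.45535025000572205, -0.32011696696281433), (0.013333301991224289, 0.1939469873905182), 88.91219329833984) [ 0.9999928  -0.00379475  0.43903935 -0.32149792]
kn 199 [ 0.55898226 -0.32204589  0.12283419] [ 0.54612893 -0.33285275  0.11006489] [ 0.5718755  -0.31118157  0.12570264] ((0.5599066615104675, -0.32155919075012207), (0.02171311154961586, 0.0240773968398571), 51.95539855957031)
kn 67 [ 0.56028355 -0.32801232  0.04285024] [ 0.55126191 -0.33288007  0.03147144] [ 0.56881421 -0.31200992  0.04524735] ((0.5601747035980225, -0.3225072920322418), (0.02081460878252983, 0.01758643426001072), 88.77300262451172)
base 5814 ((0.4569837152957916, -0.32637983560562134), (0.21632207930088043, 0.1310541182756424), 1.4347925186157227)
```

View pics/w7z.png

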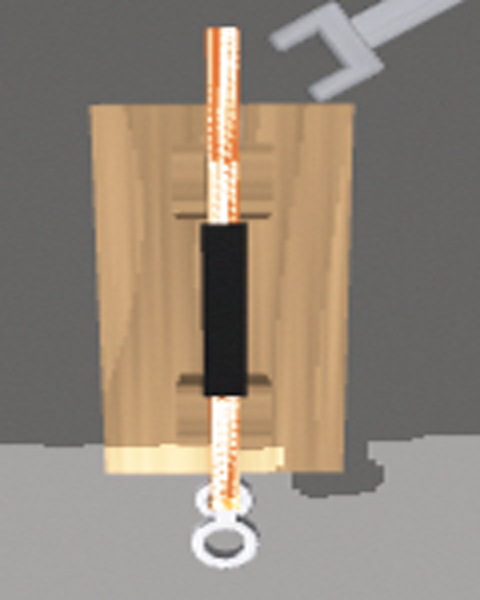

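```bash
python3 - <<'E'
from h import *
mv([.4582,-.3219,.23],89.8)
E
```

```text
t 13.25 pos [ 0.5208 -0.3242  0.3521] phi 89.49 deltas [ 0.072 -2.506  4.884] [ 0.01  0.03 -0.31] rows>= 2.7
```

Request:
carry_out --pt "-1 0.07 -1 1 0 0 -0.3" --pt "-1 0.07 -1.8 2.5 0 0 -0.3" --pt "-1 0.07 -2.3 4 0 0 -0.3" --pt "-1 0.07 -2.5 4.9 0 0 -0.3" --pt "-1 0.07 -2.5 4.9 0 0 -0.3" --pt "-1 0.07 -2.5 4.9 0 0 -0.3"

```text
time: 13.85
position: [0.459, -0.3229, 0.2306]
tool_rot: [0.708, 0.706, -0.0, 0.001]
ft_force: [-0.2, -0.3, 0.6]
grip_width: 0.0867
```

```bash
python3 - <<'E'
from h import *
snap('wrist','w8')
mv([.4582,-.3219,.144],89.8)
im,p=cloud('w8'); z=p[...,2]
m=(abs(p[...,0]-.458)<.06)&(abs(p[...,1]+.322)<.03)&(z>.17)&(z<.19)
q=p[m];print('tab',len(q),np.median(q,0),cv2.minAreaRect(q[:,:2].astype(np.float32)))
E
```

```text
t 13.9 pos [ 0.4597 -0.3234  0.2315] phi 89.84 deltas [ 0.07  -0.071  3.499] [0.18 0.19 0.04] rows>= 1.8
tab 1291 [ 0.45584469 -0.32182051  0.18100059] ((0.45855528116226196, -0.321746289730072), (0.06054915860295296, 0.011691776104271412), 0.05632106587290764)
```

View pics/w8.png

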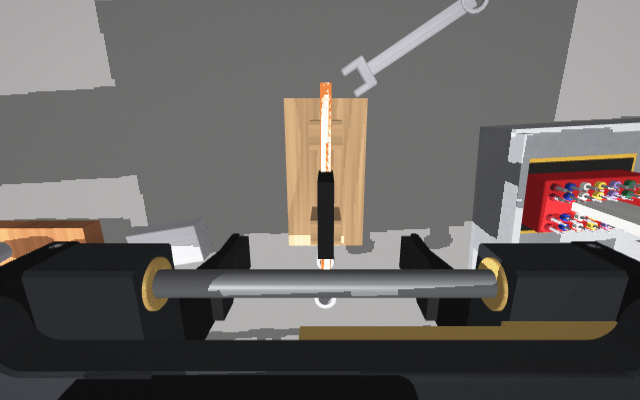

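Tab centred between the fingers (column 326 against 325). Descending to grip it.

Request:
carry_out --pt "-1 0.04 -0.03 0.8 0 0 0" --pt "-1 0.04 -0.03 1.6 0 0 0" --pt "-1 0.04 -0.03 2.4 0 0 0" --pt "-0.6 0.04 -0.03 3.0 0 0 0" --pt "-0.4 0.04 -0.03 3.4 0 0 0" --pt "-0.2 0.04 -0.03 3.48 0 0 0" --pt "0 0.04 -0.03 3.48 0 0 0" --pt "0.2 0.04 -0.03 3.48 0 0 0" --force 18

```text
time: 14.7
position: [0.4585, -0.3223, 0.1442]
tool_rot: [0.708, 0.706, -0.0, 0.002]
ft_force: [0.2, -0.1, -0.3]
grip_width: 0.0552
```

Request:
carry_out --pt "0.5 0 0 0 0 0 0" --pt "0.6 0 0 0 0 0 0" --pt "0.7 0 0 0 0 0 0" --pt "1 0 0 0 0 0 0" --pt "1 0 0 0 0 0 0" --pt "1 0 0 0 0 0 0" --pt "1 0 0 0 0 0 0" --pt "1 0 0 0 0 0 0"

```text
time: 15.5
position: [0.4578, -0.3217, 0.1431]
tool_rot: [0.708, 0.706, -0.0, 0.001]
ft_force: [-0.7, -0.3, 0.3]
grip_width: 0.0116
```

Request:
carry_out --pt "1 0 0 0 0 0 0" --pt "1 0 0 0 0 0 0" --pt "1 0 0 0 0 0 0"

```text
time: 15.8
position: [0.4578, -0.3217, 0.1431]
tool_rot: [0.708, 0.706, -0.0, 0.001]
ft_force: [-0.2, -0.8, 1.2]
grip_width: 0.0119
```

Request:
carry_out --pt "1 0 0 -0.1 0 0 0" --pt "1 0 0 -0.3 0 0 0" --pt "1 0 0 -0.7 0 0 0" --pt "1 0 0 -1.2 0 0 0" --pt "1 0 0 -1.8 0 0 0" --pt "1 0 0 -2.4 0 0 0" --pt "1 0 0 -3.0 0 0 0" --pt "1 0 0 -3.6 0 0 0"

```text
time: 16.6
position: [0.4578, -0.3215, 0.2349]
tool_rot: [0.708, 0.706, -0.0, 0.001]
ft_force: [-0.4, -0.0, -2.7]
grip_width: 0.0117
```

Request:
carry_out --pt "1 0 0 -0.6 0 0 0" --pt "1 0 0 -1.3 0 0 0" --pt "1 0 0 -2 0 0 0" --pt "1 0 0 -2.6 0 0 0" --pt "1 0 0 -2.7 0 0 0" --pt "1 0 0 -2.7 0 0 0"

```text
time: 17.2
position: [0.4577, -0.3214, 0.3016]
tool_rot: [0.708, 0.706, -0.0, 0.002]
ft_force: [-0.4, 0.2, -2.5]
grip_width: 0.0115
```

```bash
python3 - <<'E'
from h import *
mv([.66,-.003,.30],2.5); o=get_obs(); print(o['grip_width'],o['ft_force'],o['moment'])
snap('wrist','w9')
im,p=cloud('top0'); 
for x in np.arange(.64,.92,.04):
    s=p[(p[...,0]>x)&(p[...,0]<x+.04)&(abs(p[...,1])<.2)]; print(round(x,2),s[:,2].max().round(3))
E
```

```text
t 17.2 pos [ 0.4577 -0.3214  0.3016] phi 89.84 deltas [12.759  8.056  0.05 ] [2.000e-01 2.000e-02 8.734e+01] rows>= 10.2
0.011473468278790849 [-0.36963589  0.20199459 -2.47873758] [0.0027608  0.04001766 0.02043913]
0.64 0.012
0.68 0.011
0.72 0.01
0.76 0.106
0.8 0.108
0.84 0.108
0.88 0.107
0.92 0.102
```

View pics/w9.png

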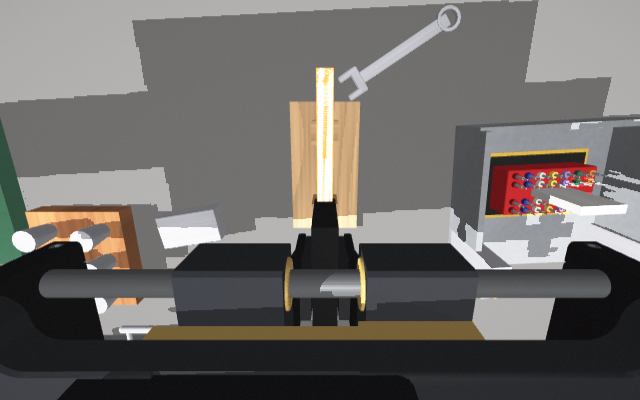

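Door lifted clear, held at 11.5 mm. Panel top visible at column 323, rows 68-200. Next, the door's pose in the tool frame.

```bash
cat > door.py <<'E'
from h import *
def door_tool(fn,o):
    z=np.load(f'pics/{fn}.npz'); im,p=cloud(fn)
    T=R.from_quat(o['tool_rot']); t=(p-o['position'])@T.as_matrix()  # tool frame
    # panel top: height 25mm below grasp pt => tool z = -0.019+0.025=+0.006
    m=(abs(t[...,2]-.006)<.006)&(abs(t[...,0])<.012)&(t[...,1]<-.03)&(t[...,1]>-.13)
    q=t[m]; print('n',len(q),'z',np.median(q[:,2]),'x',q[:,0].min(),q[:,0].max(),np.median(q[:,0]),'ymin',np.sort(q[:,1])[:8].round(4))
    l=cv2.fitLine(q[:,:2].astype(np.float32),cv2.DIST_L2,0,.001,.001).ravel();print('line',l,'yaw',np.degrees(np.arctan2(-l[0],l[1])) )
    print(cv2.minAreaRect(q[:,:2].astype(np.float32)))
    b=np.arange(-.1,-.03,.01)
    for a in b:
        s=q[(q[:,1]>a)&(q[:,1]<a+.01)]; print(round(a,3),len(s),((s[:,0].min()+s[:,0].max())/2).round(5),s[:,0].mean().round(5),np.ptp(s[:,0]).round(4),s[:,2].mean().round(4))
    m=(t[...,2]>-.03)&(t[...,2]<-.0)&(abs(t[...,0])<.02)&(t[...,1]<-.02)&(t[...,1]>-.05)
    q=t[m]; 
    if len(q): print('tab',len(q),q.min(0),q.max(0))
E
python3 - <<'E'
from door import *
door_tool('w9',get_obs())
E
```

```text
n 2202 z 0.003123136076663807 x -0.0041934544918275215 0.004820320387176818 8.464993329777875e-05 ymin [-0.0985 -0.0985 -0.0985 -0.0985 -0.0985 -0.0984 -0.0984 -0.0984]
line [ 6.1349070e-05  1.0000000e+00  3.0510954e-04 -6.6648982e-02] yaw -0.0035150426
((0.0002736886963248253, -0.06434336304664612), (0.008983321487903595, 0.06840687245130539), 0.3077585995197296)
-0.1 323 0.00034 0.00033 0.0087 0.003
-0.09 376 0.00034 0.00033 0.0089 0.0032
-0.08 338 0.00032 0.00021 0.009 0.0031
-0.07 312 9e-05 0.00029 0.0086 0.0031
-0.06 294 0.00033 0.00035 0.0082 0.0031
-0.05 287 0.00033 0.00034 0.0084 0.0032
-0.04 272 0.00033 0.00029 0.0085 0.0032Traceback (most recent call last):
  File "<stdin>", line 2, in <module>
  File "door.py", line 12, in door_tool
    s=q[(q[:,1]>a)&(q[:,1]<a+.01)]; print(round(a,3),len(s),((s[:,0].min()+s[:,0].max())/2).round(5),s[:,0].mean().round(5),np.ptp(s[:,0]).round(4),s[:,2].mean().round(4))
                                                              ~~~~~~~~~~^^
    return umr_minimum(a, axis, None, out, keepdims, initial, where)
ValueError: zero-size array to reduction operation minimum which has no identity
```

```bash
python3 - <<'E'
from h import *
mv([.645,.0006,.30],2.7)
E
```

```text
t 17.25 pos [ 0.4574 -0.3211  0.3007] phi 89.84 deltas [12.888  7.47   0.02 ] [8.000e-02 1.000e-02 8.714e+01] rows>= 10.1
```

Request:
carry_out --pt "1 0.2 0.1 0 0 0 1" --pt "1 0.7 0.4 0 0 0 4" --pt "1 1.5 0.9 0 0 0 9" --pt "1 2.5 1.5 0 0 0 15" --pt "1 3.5 2.1 0 0 0 22" --pt "1 4.5 2.7 0 0 0 29" --pt "1 5.5 3.3 0 0 0 36" --pt "1 6.5 3.9 0 0 0 43"

```text
time: 18.05
position: [0.5556, -0.1574, 0.2993]
tool_rot: [0.919, 0.395, -0.001, -0.0]
ft_force: [0.6, 0.5, -3.1]
grip_width: 0.0119
```

```bash
python3 - <<'E'
from h import *
mv([.645,.0006,.30],2.7)
E
```

```text
t 18.05 pos [ 0.5556 -0.1574  0.2993] phi 46.52 deltas [ 7.047 -1.755 -0.03 ] [-4.000e-02  6.000e-02  4.382e+01] rows>= 5.1
```

Request:
carry_out --pt "1 0.8 -0.2 0 0 0 5.5" --pt "1 1.8 -0.45 0 0 0 11.5" --pt "1 2.8 -0.7 0 0 0 18" --pt "1 3.8 -0.95 0 0 0 25" --pt "1 4.8 -1.2 0 0 0 32" --pt "1 5.8 -1.45 0 0 0 38" --pt "1 6.6 -1.65 0 0 0 42" --pt "1 7.05 -1.75 0 0 0 44"

```text
time: 18.85
position: [0.6443, 0.0017, 0.2989]
tool_rot: [1.0, 0.024, -0.001, -0.0]
ft_force: [0.3, 0.2, -3.0]
grip_width: 0.0119
```

Request:
carry_out --pt "1 0 0 0 0 0 0" --pt "1 0 0 0 0 0 0" --pt "1 0 0 0 0 0 0"

```text
time: 19.15
position: [0.6436, -0.0013, 0.2998]
tool_rot: [1.0, 0.025, -0.0, 0.001]
ft_force: [0.0, -0.9, -1.8]
grip_width: 0.0122
```

```bash
python3 - <<'E'
from door import *
mv([.645,.0006,.172],2.7)
o=get_obs()
snap('wrist','w10'); snap('scene','s10'); snap('top','t10')
try: door_tool('w10',o)
except Exception as e: print(e)
i=cv2.imread('pics/s10.png'); cv2.imwrite('pics/s10z.png',cv2.resize(i[150:300,240:420],None,fx=4.4,fy=4,interpolation=cv2.INTER_CUBIC))
E
```

```text
t 19.15 pos [ 0.6436 -0.0013  0.2998] phi 2.83 deltas [ 0.063 -0.079  5.113] [0.08 0.04 0.13] rows>= 2.6
n 2218 z 0.004005448381210218 x -0.004846903391505953 0.004175511354949793 -0.0005720223237064985 ymin [-0.0992 -0.0992 -0.0992 -0.0991 -0.0991 -0.0991 -0.0991 -0.0991]
line [ 2.1262566e-04  1.0000000e+00 -3.4000576e-04 -6.7013316e-02] yaw -0.012182552
((-0.0003862953744828701, -0.06461839377880096), (0.009011584334075451, 0.06915871053934097), 0.2847486436367035)
-0.1 358 -0.00031 -0.00033 0.0088 0.004
-0.09 357 -0.00033 -0.00033 0.0089 0.004
-0.08 350 -0.00034 -0.00041 0.009 0.004
-0.07 304 -0.00033 -0.00032 0.0081 0.004
-0.06 290 -0.00033 -0.00034 0.0083 0.004
-0.05 286 -0.00033 -0.00031 0.0084 0.004
-0.04 273 -0.00032 -0.00033 0.0085 0.004
zero-size array to reduction operation minimum which has no identity
```

View pics/s10z.png

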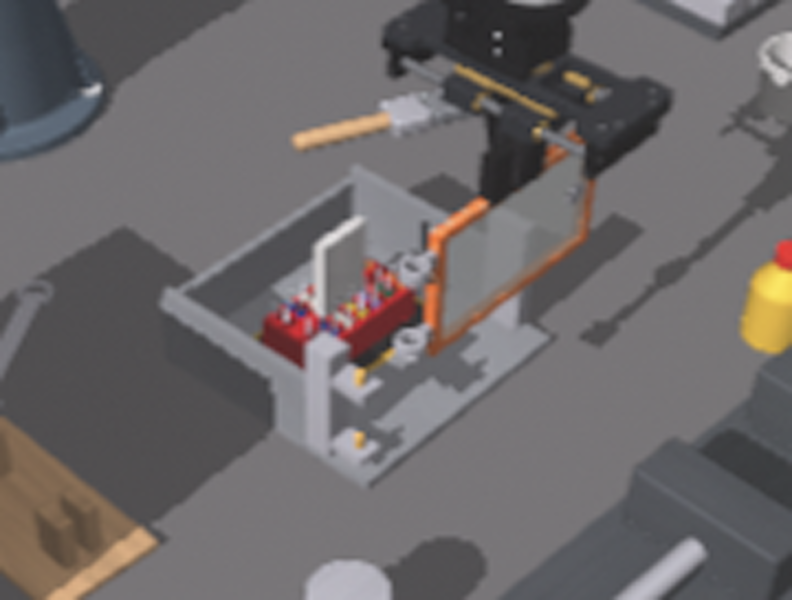

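View pics/w10.png

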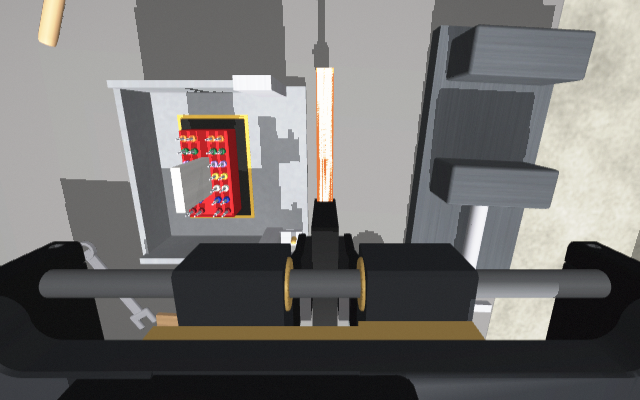

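Scene view: door level in front of the bay, knuckles at about (216,333) and (235,332) in full-image pixels, just above the pins. Lowering in front of the bay.

Request:
carry_out --pt "1 0.03 -0.03 0.2 0 0 0" --pt "1 0.06 -0.06 0.8 0 0 0" --pt "1 0.06 -0.06 1.6 0 0 0" --pt "1 0.06 -0.06 2.4 0 0 0" --pt "1 0.06 -0.06 3.2 0 0 0" --pt "1 0.06 -0.06 4 0 0 0" --pt "1 0.06 -0.06 4.7 0 0 0" --pt "1 0.06 -0.06 5.1 0 0 0"

```text
time: 20.1
position: [0.6448, 0.0006, 0.171]
tool_rot: [1.0, 0.025, -0.001, 0.0]
ft_force: [0.2, -0.1, -2.5]
grip_width: 0.0122
```

Request:
carry_out --pt "1 0 0 0.08 0 0 0" --pt "1 0 0 0.08 0 0 0" --pt "1 0 0 0.08 0 0 0" --pt "1 0 0 0.08 0 0 0"

```text
time: 20.5
position: [0.6465, 0.0006, 0.1721]
tool_rot: [1.0, 0.025, 0.002, 0.001]
ft_force: [0.8, 0.6, -2.7]
grip_width: 0.012
```

```bash
cat > chk.py <<'E'
from h import *
def proj(info,P):
    Rm=R.from_quat(info['rotation']).as_matrix(); c=(np.atleast_2d(P)-info['origin'])@Rm
    u=c@info['mtx'].T; return u[:,:2]/u[:,2:]
def check(tag,pin=(.6002,-.1062),k=(0.0,.1041),dz=.1341):
    o=get_obs(); T=R.from_quat(o['tool_rot'])
    im,d,info=snap('scene','s'+tag)
    # predicted knuckle bores (axis) top face, bottom face
    ub=dz # TCP above underside
    pts=[]
    for h in (.1145,.1005,.0345,.0205):
        pts.append(o['position']+T.apply([k[0],k[1],ub-h]))
    kp=proj(info,pts)
    pp=proj(info,[(*pin,.128),(*pin,.112),(*pin,.048),(*pin,.032)])
    print('kn pred px',kp.round(1).tolist()); print('pin pred px',pp.round(1).tolist())
    s=8; x0,y0,x1,y1=290,195,350,270
    c=cv2.resize(im[y0:y1,x0:x1,::-1],None,fx=s,fy=s,interpolation=cv2.INTER_CUBIC)
    g=c.copy()
    for P,col in ((kp,(255,0,0)),(pp,(0,0,255))):
        for a in P:
            cv2.drawMarker(g,tuple(int(round(v)) for v in ((a-[x0,y0]+.5)*s)),col,cv2.MARKER_CROSS,14,1)
    cv2.imwrite(f'pics/s{tag}z.png',g); cv2.imwrite(f'pics/s{tag}y.png',c)
E
python3 - <<'E'
from chk import *
mv([.5953,-.0022,.17],2.7)
check('11')
o=get_obs();print(o['ft_force'],o['grip_width'])
E
```

```text
t 20.5 pos [6.465e-01 6.000e-04 1.721e-01] phi 2.84 deltas [-2.053  0.01   0.076] [ 0.1  -0.17  0.14] rows>= 1.0
kn pred px [[334.0, 244.0], [333.9, 247.0], [333.3, 260.4], [333.2, 263.1]]
pin pred px [[321.7, 241.1], [321.7, 244.4], [321.5, 257.0], [321.4, 260.1]]
[ 0.32390421 -0.62291745 -2.44666583] 0.012131414130721841
```

View pics/s11z.png

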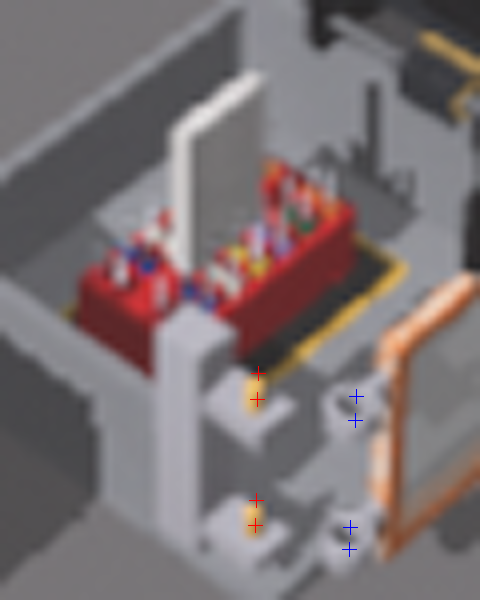

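View pics/s11y.png

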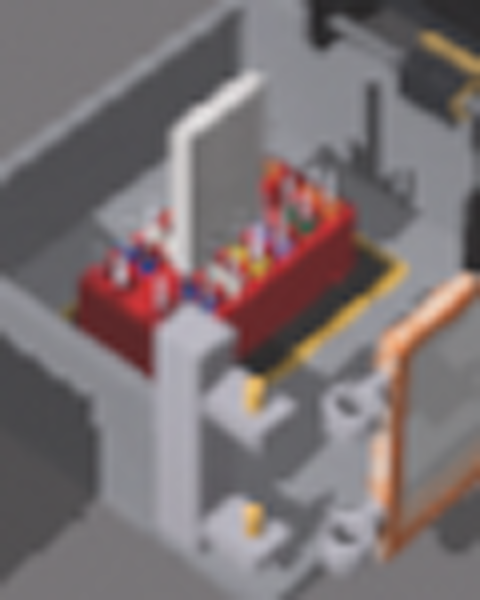

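Predictions line up with the picture: pins at zoomed (254,395) and (254,520), knuckle rings at (350,400) and (345,530). I'll bring the door in slowly from the front.

Request:
carry_out --pt "1 -0.1 0 0 0 0 -0.1" --pt "1 -0.3 0 0 0 0 -0.1" --pt "1 -0.5 0 0 0 0 -0.1" --pt "1 -0.7 0 0 0 0 -0.1" --pt "1 -0.9 0 0 0 0 -0.1" --pt "1 -1.1 0 0 0 0 -0.1" --pt "1 -1.3 0 0 0 0 -0.1" --pt "1 -1.4 0 0 0 0 -0.1"

```text
time: 21.35
position: [0.6101, -0.001, 0.1709]
tool_rot: [1.0, 0.026, 0.0, 0.001]
ft_force: [0.4, -0.3, -1.9]
grip_width: 0.0115
```

Request:
carry_out --pt "1 -0.1 0 0 0 0 0" --pt "1 -0.2 0 0 0 0 0" --pt "1 -0.3 0 0 0 0 0" --pt "1 -0.35 0 0 0 0 0" --pt "1 -0.35 0 0 0 0 0" --pt "1 -0.35 0 0 0 0 0"

```text
time: 21.95
position: [0.6022, -0.0015, 0.1709]
tool_rot: [1.0, 0.026, 0.001, 0.001]
ft_force: [-0.2, -0.7, -3.0]
grip_width: 0.0119
```

```bash
python3 - <<'E'
from door import *
from chk import check
mv([.5953,-.0022,.17],2.7)
o=get_obs();print(o['ft_force'],o['grip_width'])
snap('wrist','w12')
try: door_tool('w12',o)
except Exception as e: print(e)
check('12')
i=cv2.imread('pics/w12.png'); cv2.imwrite('pics/w12z.png',cv2.resize(i[50:250,230:350],None,fx=4,fy=3,interpolation=cv2.INTER_CUBIC))
E
```

```text
t 21.95 pos [ 0.6022 -0.0015  0.1709] phi 2.94 deltas [-0.279  0.014  0.036] [ 0.08 -0.06  0.24] rows>= 0.1
[-0.21299671 -0.67432938 -3.02645906] 0.011871680320046384
n 2218 z 0.003970321477598871 x -0.004906211668182182 0.004138842201430524 -0.0005915383757791538 ymin [-0.0993 -0.0992 -0.0992 -0.0991 -0.0991 -0.0991 -0.0991 -0.0991]
line [ 1.3210332e-03  9.9999911e-01 -3.7547364e-04 -6.6963114e-02] yaw -0.07568964
((-0.00042412057518959045, -0.06463594734668732), (0.008990675210952759, 0.06928252428770065), 0.2659432888031006)
-0.1 356 -0.00034 -0.00034 0.0087 0.004
-0.09 360 -0.00034 -0.00036 0.009 0.0039
-0.08 342 -0.00037 -0.00052 0.009 0.0039
-0.07 310 -0.00059 -0.00044 0.0086 0.004
-0.06 286 -0.00035 -0.00033 0.0082 0.004
-0.05 289 -0.00035 -0.00035 0.0084 0.0039
-0.04 275 -0.00034 -0.00028 0.0085 0.004
zero-size array to reduction operation minimum which has no identity
kn pred px [[323.6, 237.3], [323.5, 240.3], [323.3, 253.6], [323.2, 256.4]]
pin pred px [[321.7, 241.1], [321.7, 244.4], [321.5, 257.0], [321.4, 260.1]]
```

View pics/s12z.png

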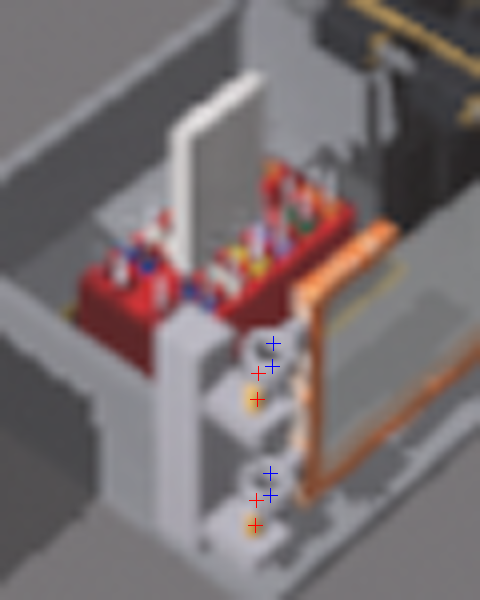

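View pics/w12.png

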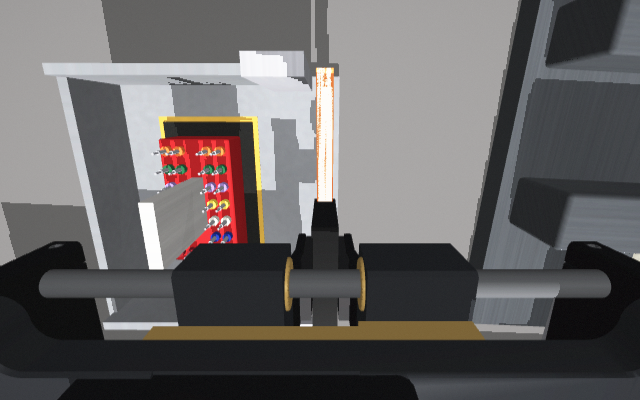

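Door in front of the bay, knuckles just beyond the pins in the scene view. The wrist image has the closing post top at (63,275), so I'll measure the post-to-door gap there.

```bash
python3 - <<'E'
from h import *
o=get_obs(); im,p=cloud('w12'); T=R.from_quat(o['tool_rot']).as_matrix(); t=(p-o['position'])@T
z=p[...,2]
m=np.zeros(z.shape,bool); m[35:90,200:312]=1
m&=(z>.128)&(z<.142)
q=t[m]; print(len(q),q.min(0).round(4),q.max(0).round(4),np.median(q[:,2]), cv2.minAreaRect(q[:,:2].astype(np.float32)))
# post w6 in world for front edge
im,p=cloud('w6'); z=p[...,2]
for n,m in (('close',(p[...,1]>.08)),('hinge',p[...,1]<-.08)):
    q=p[m&(z>.130)&(z<.142)&(abs(p[...,0]-.57)<.05)&(abs(p[...,1])<.13)]; print(n,len(q),q.min(0),q.max(0),cv2.minAreaRect(q[:,:2].astype(np.float32)))
E
```

```text
1734 [-0.051  -0.1129  0.0323] [-0.0128 -0.0986  0.0418] 0.034629113553642565 ((-0.03188009560108185, -0.10570754110813141), (0.014231344684958458, 0.03820577636361122), 89.86044311523438)
close 575 [0.54569347 0.09439732 0.13000742] [0.58420089 0.10999382 0.13900593] ((0.5648155212402344, 0.10217948257923126), (0.03831849247217178, 0.013933011330664158), 2.5570144653320312)
hinge 372 [ 0.55592955 -0.12050708  0.13006613] [ 0.60123189 -0.0975759   0.13835199] ((0.5787951350212097, -0.10868217051029205), (0.0450114831328392, 0.02211833745241165), 2.682908535003662)
```

Two estimates of the remaining travel: 7.0 mm from the pins, 5.0 mm from the post. I'll take 6.1 mm, against a 3 mm bore clearance.

Request:
carry_out --pt "1 -0.06 0.01 0 0 0 0" --pt "1 -0.12 0.02 0 0 0 0" --pt "1 -0.18 0.03 0 0 0 0" --pt "1 -0.24 0.03 0 0 0 0" --pt "1 -0.245 0.03 0 0 0 0" --pt "1 -0.245 0.03 0 0 0 0" --pt "1 -0.245 0.03 0 0 0 0"

```text
time: 22.75
position: [0.5961, -0.0025, 0.1709]
tool_rot: [1.0, 0.026, 0.001, 0.001]
ft_force: [-0.3, -1.0, -2.8]
grip_width: 0.0123
```

```bash
python3 - <<'E'
from h import *
from chk import check
mv([.5953,-.0022,.17],2.7)
o=get_obs();print(o['ft_force'],o['grip_width'])
check('13'); snap('top','t13')
im=cv2.imread('pics/t13.png'); cv2.imwrite('pics/t13z.png',cv2.resize(im[165:225,265:365],None,fx=8,fy=8,interpolation=cv2.INTER_CUBIC))
E
```

```text
t 22.75 pos [ 0.5961 -0.0025  0.1709] phi 2.94 deltas [-0.031 -0.015  0.036] [ 0.07 -0.06  0.24] rows>= 0.0
[-0.3401089  -0.96127996 -2.76104328] 0.012342072328561047
kn pred px [[322.0, 236.5], [322.0, 239.4], [321.7, 252.8], [321.7, 255.5]]
pin pred px [[321.7, 241.1], [321.7, 244.4], [321.5, 257.0], [321.4, 260.1]]
```

View pics/s13y.png

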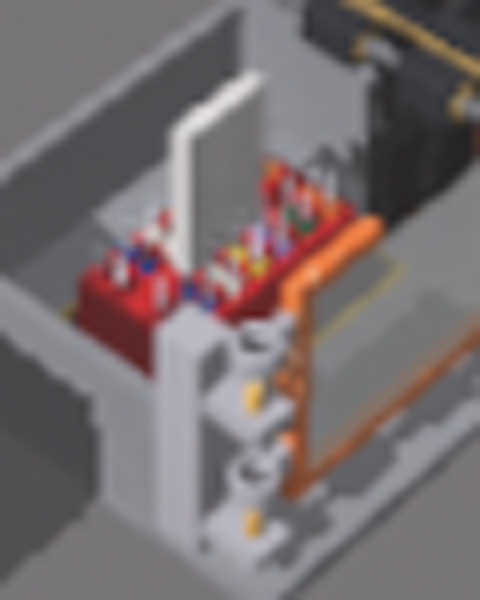

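View pics/t13z.png

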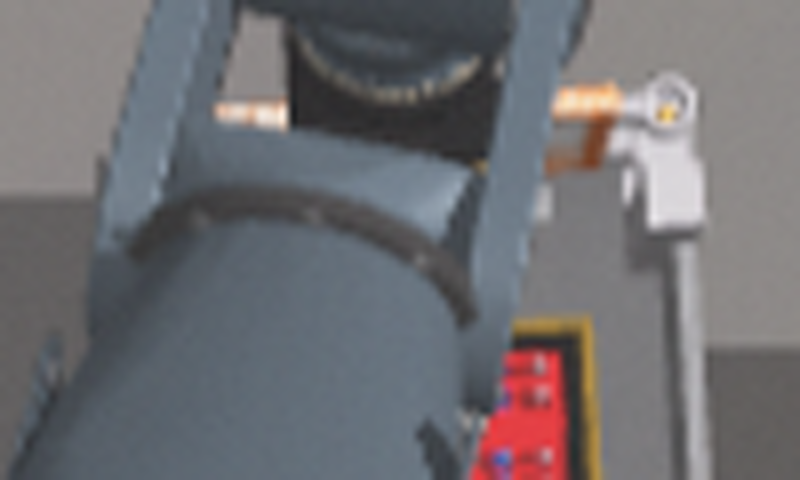

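Top view: the upper pin's gold tip shows inside the upper ring, ring at (668,103) and tip at (667,110). Allowing for parallax, the knuckle sits about 1 mm too far in +y. I'll nudge it and start lowering slowly.

Request:
carry_out --pt "1 0 0.02 0 0 0 0" --pt "1 0 0.045 0 0 0 0.1" --pt "1 0 0.045 0.08 0 0 0.1" --pt "1 0 0.045 0.16 0 0 0.1" --pt "1 0 0.045 0.24 0 0 0.1" --pt "1 0 0.045 0.32 0 0 0.1" --pt "1 0 0.045 0.4 0 0 0.1" --pt "1 0 0.045 0.4 0 0 0.1"

```text
time: 23.65
position: [0.5958, -0.0036, 0.1604]
tool_rot: [1.0, 0.025, 0.0, 0.001]
ft_force: [-0.5, -0.4, -3.0]
grip_width: 0.0119
```

```bash
python3 - <<'E'
from h import *
from chk import check
mv([.5953,-.0022,.1466],2.7)
o=get_obs();print(o['ft_force'],o['moment'],o['grip_width'])
check('14'); snap('top','t14')
im=cv2.imread('pics/t14.png'); cv2.imwrite('pics/t14z.png',cv2.resize(im[165:225,265:365],None,fx=8,fy=8,interpolation=cv2.INTER_CUBIC))
E
```

```text
t 23.65 pos [ 0.5958 -0.0036  0.1604] phi 2.84 deltas [-0.017 -0.058  0.553] [0.06 0.   0.14] rows>= 0.3
[-0.47093266 -0.39058326 -3.03378014] [-0.08808845  0.08082414  0.05012823] 0.011859376041270929
kn pred px [[321.6, 238.8], [321.6, 241.7], [321.4, 254.9], [321.3, 257.6]]
pin pred px [[321.7, 241.1], [321.7, 244.4], [321.5, 257.0], [321.4, 260.1]]
```

View pics/s14y.png

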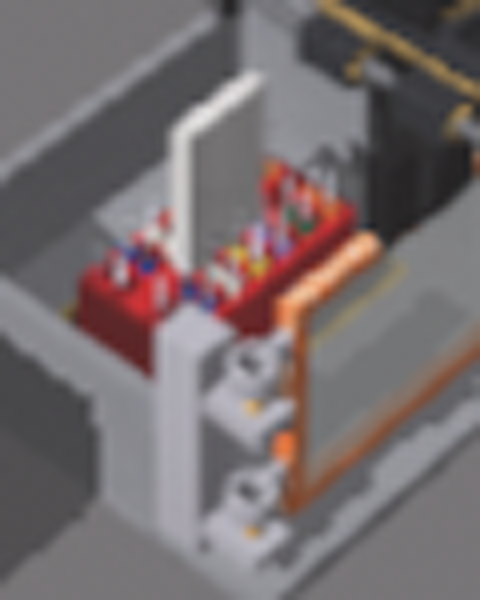

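View pics/t14z.png

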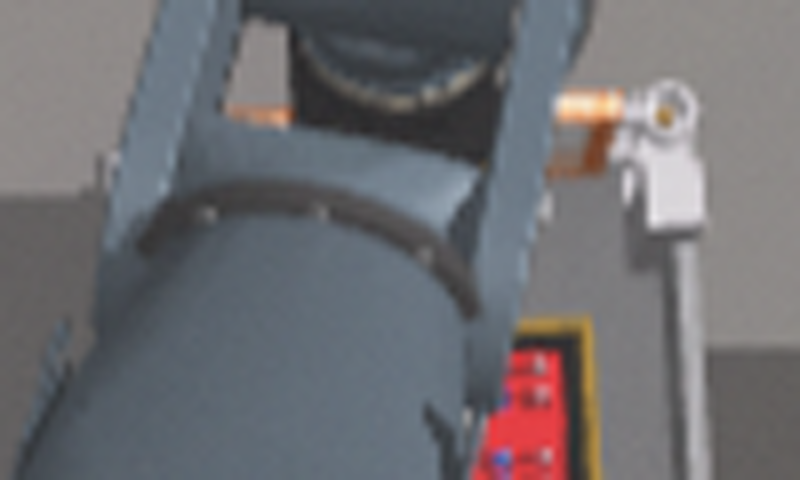

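Both pins are entering the rings and the wrist force hasn't changed. Continuing to lower slowly.

Request:
carry_out --pt "1 0 0 0.07 0 0 0" --pt "1 0 0 0.14 0 0 0" --pt "1 0 0 0.21 0 0 0" --pt "1 0 0 0.28 0 0 0" --pt "1 0 0 0.28 0 0 0"

```text
time: 24.25
position: [0.5958, -0.0036, 0.1535]
tool_rot: [1.0, 0.025, 0.0, 0.001]
ft_force: [-0.2, 0.2, -3.2]
grip_width: 0.0119
```

Request:
carry_out --pt "1 0 0 0.05 0 0 0" --pt "1 0 0 0.1 0 0 0" --pt "1 0 0 0.14 0 0 0" --pt "1 0 0 0.14 0 0 0"

```text
time: 24.65
position: [0.596, -0.0037, 0.1502]
tool_rot: [1.0, 0.025, 0.0, 0.001]
ft_force: [-1.1, 1.0, -2.7]
grip_width: 0.0119
```

Request:
carry_out --pt "1 0 0 0.03 0 0 0" --pt "1 0 0 0.06 0 0 0" --pt "1 0 0 0.08 0 0 0" --pt "1 0 0 0.08 0 0 0"

```text
time: 25.05
position: [0.596, -0.0037, 0.1483]
tool_rot: [1.0, 0.025, 0.0, 0.001]
ft_force: [-0.6, -0.1, -1.7]
grip_width: 0.0119
```

Request:
carry_out --pt "1 0 0 0.02 0 0 0" --pt "1 0 0 0.04 0 0 0" --pt "1 0 0 0.04 0 0 0"

```text
time: 25.35
position: [0.596, -0.0037, 0.1473]
tool_rot: [1.0, 0.025, 0.0, 0.001]
ft_force: [0.2, 0.2, -2.2]
grip_width: 0.012
```

Request:
carry_out --pt "1 0 0 0.02 0 0 0" --pt "1 0 0 0.04 0 0 0" --pt "1 0 0 0.04 0 0 0"

```text
time: 25.65
position: [0.5962, -0.0037, 0.1465]
tool_rot: [1.0, 0.025, 0.001, 0.001]
ft_force: [0.3, -0.8, -1.2]
grip_width: 0.0119
```

Request:
carry_out --pt "1 0 0 0.02 0 0 0" --pt "1 0 0 0.02 0 0 0"

```text
time: 25.85
position: [0.5962, -0.0036, 0.1462]
tool_rot: [1.0, 0.025, 0.001, 0.001]
ft_force: [0.1, 0.6, 0.6]
grip_width: 0.012
```

Request:
carry_out --pt "1 0 0 0.015 0 0 0" --pt "1 0 0 0.03 0 0 0" --pt "1 0 0 0.03 0 0 0"

```text
time: 26.15
position: [0.5963, -0.0034, 0.1459]
tool_rot: [1.0, 0.025, 0.001, 0.0]
ft_force: [-1.3, 2.7, 5.7]
grip_width: 0.0117
```

```bash
python3 - <<'E'
from door import *
from chk import check
o=get_obs();print(o['ft_force'],o['moment'],o['position'],phi_now(o))
snap('wrist','w15')
im,p=cloud('w15'); T=R.from_quat(o['tool_rot']).as_matrix(); t=(p-o['position'])@T; z=p[...,2]
m=np.zeros(z.shape,bool); m[35:110,180:315]=1; m&=(z>.128)&(z<.139)&(t[...,0]<-.004)
q=t[m]; print('post',len(q),q.min(0).round(4),q.max(0).round(4))
check('15')
try: door_tool('w15',o)
except Exception as e: print(e)
E
```

```text
[-1.25923794  2.67372551  5.69326185] [ 0.06160041  0.33956587 -0.0669517 ] [ 0.5963035  -0.00344343  0.14585758] 2.8400571561344368
post 2344 [-0.0451 -0.1143  0.0071] [-0.0069 -0.1002  0.0177]
kn pred px [[321.7, 241.9], [321.7, 244.7], [321.5, 257.8], [321.5, 260.5]]
pin pred px [[321.7, 241.1], [321.7, 244.4], [321.5, 257.0], [321.4, 260.1]]
n 2498 z 0.004561980180382598 x -0.011984001735771042 0.0042477719739496 -0.000613601261191281 ymin [-0.1143 -0.114  -0.114  -0.114  -0.114  -0.114  -0.114  -0.1139]
line [ 0.07437206  0.9972306  -0.00134265 -0.07169924] yaw -4.265143
((-0.0010555344633758068, -0.07244791835546494), (0.08529633283615112, 0.015565179288387299), 84.15056610107422)
-0.1 359 -0.00032 -0.00031 0.0088 0.0047
-0.09 352 -0.00031 -0.00024 0.0089 0.0046
-0.08 340 -4e-05 -6e-05 0.0086 0.0045
-0.07 306 -7e-05 -0.00025 0.0086 0.0044
-0.06 289 -0.00033 -0.00032 0.0083 0.0044
-0.05 286 -0.00033 -0.00032 0.0084 0.0043
-0.04 273 -0.00033 -0.0003 0.0085 0.0042
zero-size array to reduction operation minimum which has no identity
```

View pics/s15y.png

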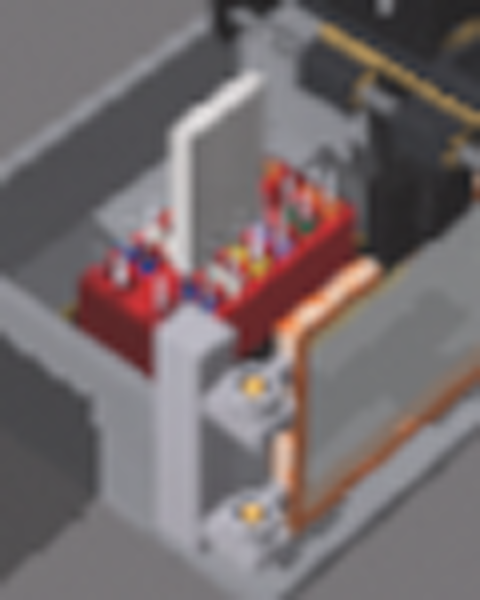

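View pics/w15.png

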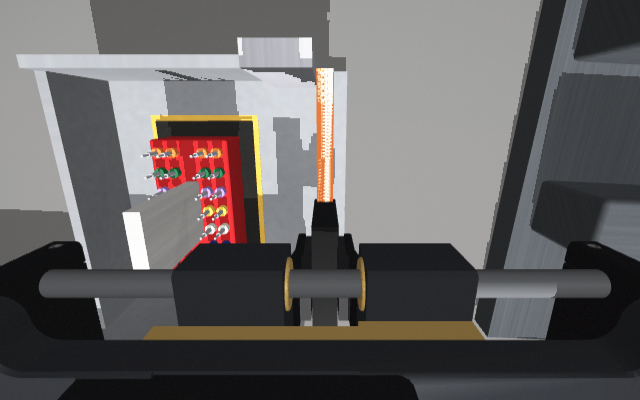

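Seated: both pin tips (zoomed (253,385) and (252,512)) stand slightly above the rings and the weight is taken. The door is about 6.3 mm ahead of the post face against 7 mm nominal. I'll relax the push and release.

Request:
carry_out --pt "1 0 0 -0.015 0 0 0" --pt "1 0 0 -0.015 0 0 0" --pt "0.72 0 0 -0.015 0 0 0" --pt "0.65 0 0 -0.015 0 0 0" --pt "0.55 0 0 -0.015 0 0 0" --pt "0.45 0 0 -0.015 0 0 0" --pt "0.3 0 0 -0.015 0 0 0" --pt "0.3 0 0 -0.015 0 0 0"

```text
time: 27.05
position: [0.596, -0.0039, 0.1453]
tool_rot: [1.0, 0.025, 0.0, 0.001]
ft_force: [-0.1, -0.5, 0.1]
grip_width: 0.0287
```

```bash
python3 - <<'E'
from door import *
from chk import check
o=get_obs();print(o['ft_force'],o['position'],o['grip_width'])
snap('wrist','w16'); check('16')
try: door_tool('w16',o)
except Exception as e: print(e)
E
```

```text
[-0.11276157 -0.48172524  0.1342932 ] [ 0.5960493  -0.00385759  0.14526246] 0.028651656416037292
kn pred px [[321.6, 242.0], [321.5, 244.9], [321.3, 257.9], [321.3, 260.6]]
pin pred px [[321.7, 241.1], [321.7, 244.4], [321.5, 257.0], [321.4, 260.1]]
n 2601 z 0.003941743145003981 x -0.011998083915547634 0.004517169924237395 -0.0006075478844679973 ymin [-0.1151 -0.115  -0.1149 -0.1148 -0.1148 -0.1147 -0.1147 -0.1146]
line [ 0.07792607  0.99695915 -0.00125037 -0.07195196] yaw -4.469366
((-0.0008425693958997726, -0.07279349863529205), (0.08610329031944275, 0.01618531160056591), 83.96895599365234)
-0.1 368 0.00016 9e-05 0.0087 0.004
-0.09 342 -6e-05 -8e-05 0.0084 0.004
-0.08 338 -7e-05 -6e-05 0.0085 0.0038
-0.07 323 -8e-05 -7e-05 0.0087 0.0038
-0.06 309 -6e-05 -8e-05 0.0088 0.0037
-0.05 303 -6e-05 -1e-05 0.009 0.0037
-0.04 282 -7e-05 -0.00024 0.009 0.0036
zero-size array to reduction operation minimum which has no identity
```

View pics/w16.png

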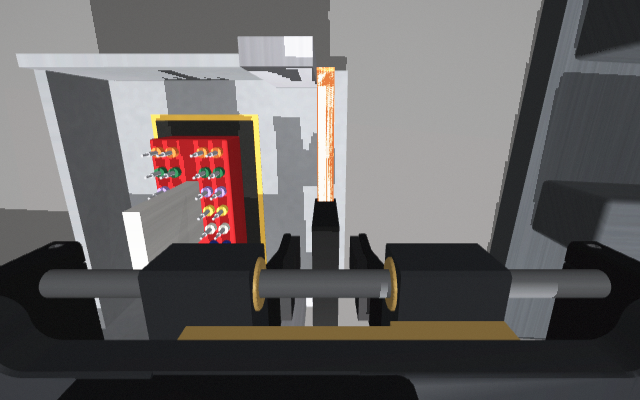

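View pics/s16y.png

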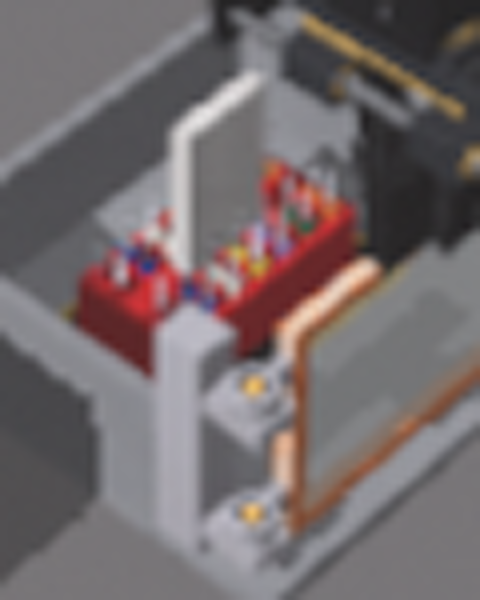

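Released, and the door stays put. Rising straight up for a final look.

Request:
carry_out --pt "0.1 0 0 -0.05 0 0 0" --pt "0 0 0 -0.3 0 0 0" --pt "0 0 0 -0.8 0 0 0" --pt "0 0 0 -1.5 0 0 0" --pt "0 0 0 -2.5 0 0 0" --pt "0 0 0 -4 0 0 0" --pt "0 0 0 -5.5 0 0 0" --pt "0 0 0 -7 0 0 0"

```text
time: 27.95
position: [0.5958, -0.0034, 0.3233]
tool_rot: [1.0, 0.025, 0.001, 0.001]
ft_force: [0.8, -0.8, -0.5]
grip_width: 0.0435
```

Request:
carry_out --pt "0 -0.6 0.5 0 0 0 0" --pt "0 -1.5 1.3 0 0 0 0" --pt "0 -2.5 2 0 0 0 0" --pt "0 -2.6 2 0 0 0 0" --pt "0 -2.6 2 0 0 0 0" --pt "0 -2.6 2 0 0 0 0"

```text
time: 28.55
position: [0.5343, -0.0564, 0.3213]
tool_rot: [1.0, 0.025, 0.001, 0.001]
ft_force: [-0.5, 0.1, -0.3]
grip_width: 0.0434
```

```bash
python3 - <<'E'
from h import *
from chk import check
snap('wrist','w17'); check('17')
im,p=cloud('w17'); hsv=cv2.cvtColor(im,cv2.COLOR_RGB2HSV); z=p[...,2]
m=((hsv[...,0]<8)|(hsv[...,0]>172))&(hsv[...,1]>120)&(z>.045)&(z<.06)&(abs(p[...,1])<.09)&(abs(p[...,0]-.48)<.06)
print('rack',cv2.minAreaRect(p[m][:,:2].astype(np.float32)))
m=(z>.137)&(z<.148)&(abs(p[...,0]-.597)<.02)&(p[...,1]<.105)&(p[...,1]>-.09)
q=p[m];r=cv2.minAreaRect(q[:,:2].astype(np.float32));print('door',r)
for a,b in ((-.08,-.04),(.035,.06),(.06,.1)): 
    s=q[(q[:,1]>a)&(q[:,1]<b)]; 
    if len(s): print(a,s.mean(0))
m=(z>.175)&(z<.195)&(abs(p[...,0]-.597)<.03)&(abs(p[...,1])<.05); q=p[m]; print('tab',len(q),q.mean(0) if len(q) else '',cv2.minAreaRect(q[:,:2].astype(np.float32)))
for n,m in (('close',(p[...,1]>.08)),):
    q=p[m&(z>.130)&(z<.137)&(abs(p[...,0]-.57)<.05)&(abs(p[...,1])<.13)]; print(n,len(q),q.min(0),q.max(0),cv2.minAreaRect(q[:,:2].astype(np.float32)))
o=get_obs();print(o['time'],o['position'],o['ft_force'])
E
```

```text
kn pred px [[295.2, 200.7], [295.3, 204.2], [296.0, 219.7], [296.1, 222.9]]
pin pred px [[321.7, 241.1], [321.7, 244.4], [321.5, 257.0], [321.4, 260.1]]
rack ((0.4834996163845062, -0.011434920132160187), (0.06419402360916138, 0.11769203096628189), 2.8398094177246094)
door ((0.5948036313056946, 0.00939176231622696), (0.017916634678840637, 0.19307941198349), 5.497512340545654)
-0.08 [ 0.5980248  -0.06043819  0.14205129]
0.035 [0.59292572 0.04784627 0.14111608]
0.06 [0.5913027  0.0786365  0.14091054]
tab 880 [ 0.59504053 -0.00344307  0.1832871 ] ((0.5957012176513672, -0.004383964464068413), (0.012515300884842873, 0.0595276914536953), 2.709219455718994)
close 564 [0.5459429  0.08023221 0.13009111] [0.58739765 0.10999704 0.1369878 ] ((0.5666360855102539, 0.09440505504608154), (0.04032246768474579, 0.03002902865409851), 2.3564999103546143)
28.65 [ 0.53431411 -0.05618026  0.32077258] [-0.37582481  0.45863758 -0.39739725]
```

View pics/w17.png

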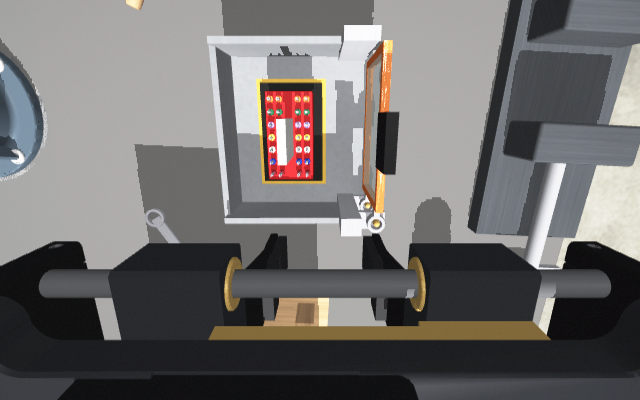

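View pics/s17.png

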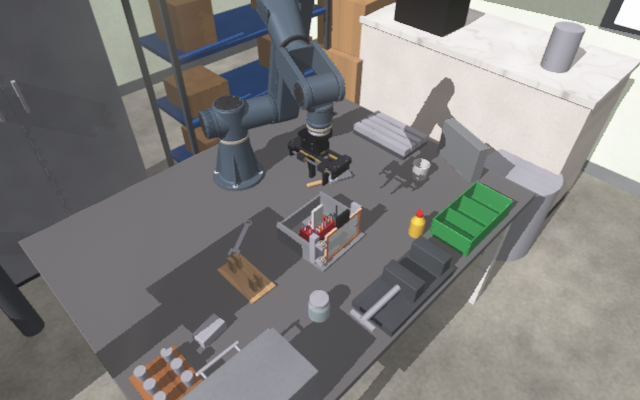

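View pics/s17y.png

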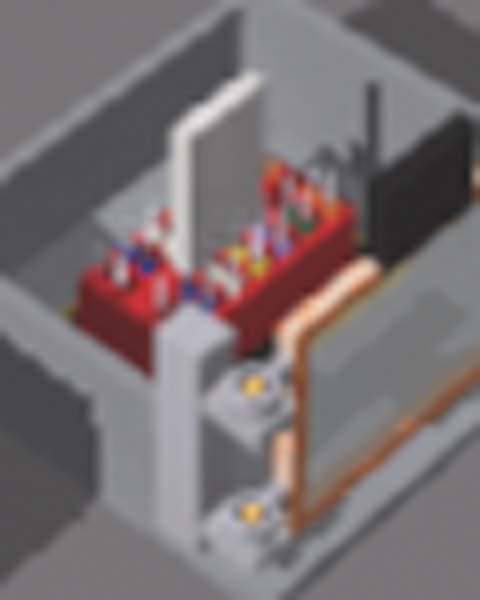

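Final view: the rack is central on the pad. The door is parallel to the bay front (tab yaw 2.7°, panel top at 141-142 mm against 141.5 nominal), and both pin tips show through their rings. Handing in.

```bash
python3 -c "
from rig import *
print(hand_in())"
```

```text
the job is handed in; nothing more can be done
None
```

The rack is on the pad and the door is hung closed across the bay. I handed the job in at about 28.7 s of the 64 s allowed, with the gripper clear of everything.

- **Rack:** I lifted it by its handle at 18 N and set it down by creeping to contact. The last measurement put its centre within about 2 mm of the pad's centre and its yaw at 2.8°, against 2.75° for the pad. It lies wholly inside the yellow border. The highest wrist force I read on setting down was about 8 N.
- **Door:** I lifted it by its tab at 18 N, brought it in level from the front and lowered it in small steps.
    - **Seating:** in the last images both pin tips show just above their rings. The panel top is at 141–142 mm (141.5 mm nominal), and the door's yaw is 2.7°, in line with the bay. It did not move when I let go.
    - **Force:** the highest wrist force I read while seating it was about 6 N.
- **Other objects:** they look unmoved in the last pictures, but I did not measure their positions.
- **Checks that disagreed:** before insertion, the pins and the closing post gave remaining travels that differed by about 2 mm. I used a value in between, and the 3 mm bore clearance covered it. The gap between the closing post and the door's centre plane measured about 6.3 mm, against 7 mm nominal. That is within the 1–2 mm scatter of the pose readings and pixels.

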